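Angle the tongued end board into the groove of a floor strip and lower it flat

ROBOT

A 6-joint arm with a two-finger parallel gripper is mounted at the origin on the work surface; the furniture and walls round the work are solid. World frame = base frame: x ahead of the robot, y to its left, z up, the work surface at z = 0. Lengths are in mm, angles in rad, forces in N, time in s.
With the tool pointing down it reaches from about 350 to 850 mm from the base axis. Payload 8.1 kg.
Tool frame: the origin (TCP) lies on the centre line of the jaws, within the pads' length; the fingertips stand 22 mm ahead of it and the grasp point (between the pads) lies 3 mm ahead of it (arm.tips_ahead is the z of the fingertips in the tool frame, in mm); z points along the fingers, y is the direction in which the jaws open and shut (so a half turn about z gives the same grasp; the last joint's range is limited). The gripper opens to 85 mm and grips with 20 to 120 N. Pads are 22 mm wide; open, the fingers measure 114 mm over their backs; the gripper's body (76 mm by 85 mm) begins 54 mm behind the grasp point. The pads swing forward as they close: fully open they stand 13 mm farther back than shut.
Start: joints at [1.102, 0.13, 1.488, -0, 1.523, -0.085], TCP at [224.647, 556.362, 221.792] pointing down, gripper open.
Joint ranges: [-2.96, 2.96], [-0.89, 2.26], [0.02, 2.5], [-1.34, 4.48], [0, 2.73], [-2.66, 2.66]. Speed limits (rad/s): [2.39, 2.39, 2.79, 3.14, 3.14, 3.14].

INTERFACE

Orientations are given as a unit quaternion [w, x, y, z].
In Python, from plant import arm gives the robot as it stands.
- The arm moves only by the tool drive_tool, never from a script. Its argument "increments" is a list of rows, each a list of 2 entries, a list of its own where there are three numbers: the shift along the tool's x, y, z in m, then the turn, a rotation vector about the tool's x, y, z in degrees. In form: [[[x, y, z], [rx, ry, rz]], ...]. A call has 1 to 20 rows; each row shifts and turns the pose as measured when the row begins, along the tool's axes as they then stand; what a row does not reach is not made up. A row lasts 1/10 s, in which the tool goes at most 50 mm and 8.59 degrees, less where a joint would pass 70% of its speed; a pose out of reach is approached as far as the arm can. A call is refused whole if a number of a shift passes 0.05 or a number of a turn 8.59, either way. A call with a gripper value outside its range is refused whole. "gripper" is the finger opening in m, from 0 to 0.0854, set as the call begins (left out, the last holds). The fingers move at their own pace and stop on an object; "newtons" is the grip in N (left out, the last holds). Time passes only in rows, so rows that do not move let the fingers close. It gives the time, the measured TCP pose, the force and the opening at its end, in the units of the state.
- arm.state(): the state, without advancing time (a new reading comes with each control period).
- arm.snapshot(name): name is "side" or "top" or "wrist"; returns the picture (400x640x3 uint8, blue, green, red); there is no depth.
- arm.calibration(name): a dict with "fx", "fy", "cx", "cy" (pixels), "R" (3x3) and "t" (3): a world point X has camera coordinates R X + t. Camera axes: x right, y down, z forward; pixel columns grow to the right and rows downward; lengths in mm; the calibration is good to about 2 mm. A picture is of the moment at which its call begins: read the wrist's pose just before it. calibration takes no time and is no camera call; for the wrist camera it gives the pose at the moment of the call.
- arm.finish_job(): hands the job in, once; it reports no verdict.
The state is a dict: "t": time; "joint_pos": joint angles; "dq": joint speeds; "joint_torque": joint torques, N m; "ee_pos": TCP position; "eef_rot": TCP orientation; "force": force on the tool from outside, world axes, zero at the start; "ft_torque": the same for the moment, N m; "gripper_width": finger opening in mm.
Only numpy, scipy, OpenCV 4.12 (cv2) and the standard library are available. Lean on these libraries where they do the work, as an engineer would, in place of code of your own. Each camera call takes 0.05 s, during which the arm holds its last target. There are 200 camera calls.

TASK

Take the board with the tongue out of the rack, lay it flat on the bench, underside (the cut-away side) down, and take it again by its two long sides. Angle its tongue into the groove of the fixed end board, then lower it flat onto the two bearers so that the joint locks, with the long sides of both boards in line and the board let go. Leave the plain board in the rack, and do not disturb the metal hub or the spanner.

Things in the scene. Friction and masses are not known exactly. Their poses are not given: they have to be found in the camera images.
- board_mid (a point): Loose tongued board, bare wood, 160 g: block 150 mm long, 60 wide, 24 thick; this is the block's centre. x along it to the tongue, y out of the underside (down when right way up), z across the width. At first it stands on a long edge, free, in either slot of the rack, tongue pointing away from the robot, underside to rack +y. Its full thickness ends at x = +47.5 mm.
- board_tip (a point): Middle of the tongue's end: +86.5 mm in x, -1.5 mm in y from board_mid, same axes. The tongue is 60 mm wide, 5 mm thick (11 to 16 mm above the underside) and starts at +70 mm in x from board_mid. Seated, this point is 11.5 mm inside the groove's mouth and 29.5 mm above the bench.
- hook (a point): Middle of the foot of the hook under the tongue end of the board. The underside is cut away 12.5 mm deep from x = +47.5 to +70 mm of board_mid (11.5 mm of thickness left); in it hangs the hook, 5 mm long, at x = +60.5 to +65.5 mm, its foot 6 mm above the underside. Same axes as board_mid.
- groove (a point): Mouth of the groove in the fixed end board of the strip, mid-width, 30 mm above the bench. x into the groove, y along it, z up. End board: x = 0 to 82 mm, 60 wide, 16 to 40 mm above the bench. Upper lip 34 to 40 mm high, front at x = 0; cavity under it 20 to 34 mm high, 16 mm deep. The tongue enters over the ridge only with the board's square end raised 18 to 30 degrees, tongue sloping down.
- ridge (a point): Mid-top of the ridge before the groove, 27 mm above the bench: 5 mm long at x = -24 to -19 mm of groove, 60 wide, on a ledge 16 to 20 mm high that runs into the groove. As the board is lowered flat its hook drops behind (+x of) the ridge and locks, with about 4 mm of play along x. Same axes as groove.
- bearers (a point): Point on the bearers' top plane, 16 mm above the bench, under the middle of the seated board (board_mid then lies 12 mm above it). Two bearers 14 mm wide at y = -17 and +17 mm run from x = -91 to +157 mm of this point; a cross tie 60 mm wide, as high, from x = -107 to -91 mm. All fixed to the bench. Same axes as groove.
- plain_mid (a point): Centre of the plain board, a block of the same wood, 150 x 24 x 60 mm with square ends and no tongue, standing in the other slot of the rack. Axes like the tongued board's: x long, y thickness, z width (up).
- rack_mid (a point): Middle of the fixed rack, on the slot floors, 6 mm above the bench. Base 110 x 124 mm; two slots along x, 28 mm wide, centred at y = -34 and +34 mm, with walls 8 mm thick and 100 mm long up to 22 mm above the bench. A board standing in it reaches from 6 to 66 mm above the bench. Between rack and strip the bench is clear, 160 mm wide or more, round x = 0.475, y = -0.13 m.
- hub: Bystander: turned metal disc, 86 mm across, 46 mm high. Origin at the centre of its underside.
- spanner: Bystander: flat double open-ended spanner, 30 x 184 x 6 mm, long along its y. Origin at the centre of its underside.

How it is judged (in metres and radians):
On the way, in this order (a step that is already met when the one before it is completed fails the run):
1. the tongued board has been laid flat on the bench and let go (angle between the y axis of board_mid and the z axis of groove, either way round below 0.1 rad and height (world z) of board_mid below 0.017 m and contact force between the fingers and board below 0.2 N), for 0.2 s.
2. the tongue is in the groove, past the lip's front by 2 mm or more, with the board still angled by more than 8 degrees (angle between the y axis of board_mid and the z axis of groove, either way round between 0.14 and 0.8 rad and x of board_tip in the frame of groove between 0.002 and 0.017 m and z of board_tip in the frame of groove between -0.011 and 0.004 m and y of board_tip in the frame of groove between -0.02 and 0.02 m), for 0.05 s.
At the end, for the whole second after the job is handed in: The tongued board lies flat on the bearers (2 degrees), right way up, its tongue under the lip (6.5 to 16.5 mm in, height within 2 mm), its sides in line with the end board's within 8 mm and 5 degrees, let go and at rest; the plain board still stands in the rack (angle between the y axis of board_mid and the z axis of groove, either way round below 0.03 rad and angle between the x axis of board_mid and the x axis of groove, either way round below 0.09 rad and x of board_tip in the frame of groove between 0.0065 and 0.0165 m and z of board_tip in the frame of groove between -0.003 and 0.002 m and y of board_tip in the frame of groove between -0.008 and 0.008 m and y of board_mid in the frame of groove between -0.01 and 0.01 m and z of board_mid in the frame of groove between -0.005 and 0.0005 m and horizontal distance between plain_mid and rack_mid below 0.08 m and height (world z) of plain_mid above 0.03 m); the robot touches nothing.
It fails at once if the plain board is shifted by more than 30 mm or taken out of the rack (distance of plain_mid from where it was at the start of the episode above 0.03 m).
It fails at once if the hub is shifted by more than 30 mm (distance of hub from where it was at the start of the episode above 0.03 m).
It fails at once if the spanner is shifted by more than 30 mm (distance of spanner from where it was at the start of the episode above 0.03 m).
It also fails if it takes over 72 s, if anything falls off the work surface, if the arm or the gripper's body presses on something with over 40 N, if the wrist force passes 120 N, or if a joint passes its speed limit or range.

## Working session

There is one attempt and no reset: what is moved stays moved. The work goes in short steps, Python scripts to look and compute and a tool call to move; the robot and the scene stay as the last step left them, time stands still between calls to the robot, and variables do not carry over. Pictures are saved under pics/ and viewed, about 8 in all and at most 12, crops included, and the job is handed in when it is done.

Besides the shell and the picture viewer there is one more tool, called by a JSON object that holds its "name" and its "arguments", one argument or row to a line. drive_tool: Moves the arm, as the interface text tells. Its arguments: {"type":"object","properties":{"increments":{"type":"array"},"gripper":{"type":"number"},"newtons":{"type":"number"}},"required":["increments"]}

```bash
mkdir -p pics; ls; python3 - <<'E'
from plant import arm
import cv2,numpy as np
print(arm.state())
for n in ["top","side"]:
    im=arm.snapshot(n); cv2.imwrite(f"pics/{n}0.png",im)
    c=arm.calibration(n); print(n,c)
print(arm.tips_ahead)
E
```

```text
pics
{'t': 0.0, 'joint_pos': array([ 1.10162062e+00,  1.31162894e-01,  1.48931087e+00,  1.89346083e-05,
        1.52300330e+00, -8.53836435e-02]), 'dq': array([-0.00022277, -0.00072772, -0.0016178 ,  0.00033157, -0.00079702,
       -0.0004766 ]), 'joint_torque': array([-2.16653054e-03, -5.69399321e+01, -5.00542259e+01, -8.19689558e-04,
        1.46614504e-02, -2.57907044e-05]), 'ee_pos': array([224.36303137, 555.84442307, 220.72607875]), 'eef_rot': array([-2.67014364e-04,  1.90720833e-01,  9.81643864e-01, -9.03627920e-04]), 'force': array([-0.0109562 ,  1.06340465,  0.13394377]), 'ft_torque': array([ 0.01587858, -0.04937741,  0.02244118]), 'gripper_width': 85.36468692272719}
top {'fx': 364.4111112326783, 'fy': 364.4111112326783, 'cx': 319.2906024799161, 'cy': 198.27146243646726, 'R': array([[-0.01711797, -0.99958797, -0.02304047],
       [-0.99596298,  0.0190777 , -0.08771417],
       [ 0.08811759,  0.02144597, -0.99587919]]), 't': array([-126.20683829,  573.34409894,  945.41315027])}
side {'fx': 385.3954224989928, 'fy': 385.3954224989928, 'cx': 319.19507256599525, 'cy': 204.92734703645277, 'R': array([[ 0.98670148, -0.16214909,  0.01130763],
       [-0.04433068, -0.33538305, -0.94103826],
       [ 0.15638089,  0.92802256, -0.33811114]]), 't': array([-595.63800344,   44.42720458, 1074.48702204])}
22.0
```

View pics/top0.png

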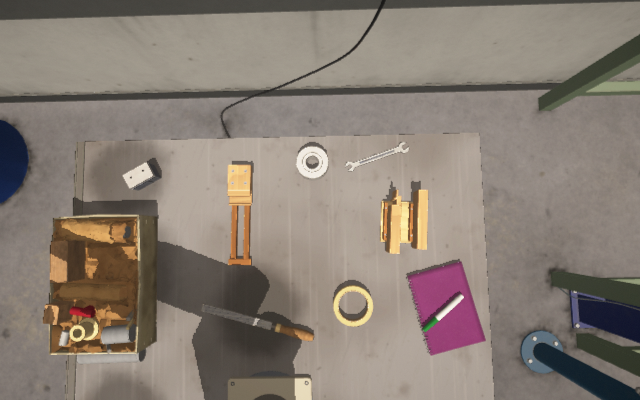

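View pics/side0.png

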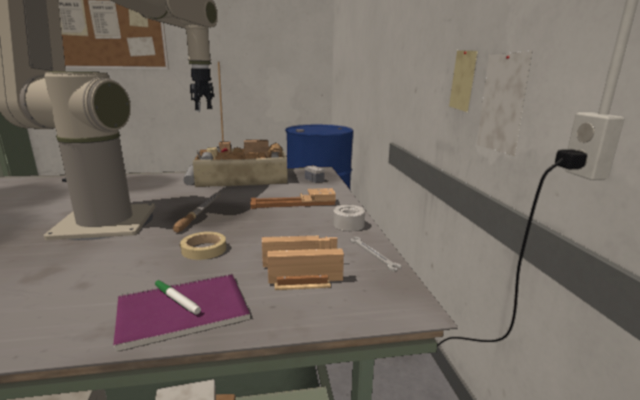

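```bash
python3 - <<'E'
import cv2,numpy as np
a=cv2.imread("pics/top0.png"); s=cv2.imread("pics/side0.png")
A=cv2.resize(a[170:265,365:445],None,fx=5,fy=5,interpolation=cv2.INTER_CUBIC)  # 400x475
B=cv2.resize(a[150:275,215:265],None,fx=3.8,fy=3.8,interpolation=cv2.INTER_CUBIC) #190x475
C=cv2.resize(s[225:295,250:350],None,fx=2,fy=2,interpolation=cv2.INTER_CUBIC)
out=np.zeros((475,800,3),np.uint8)
out[:,:400]=A[:475]; out[:475,400:590]=B[:475]; out[:140,595:795]=C
cv2.imwrite("pics/crop1.png",out)
E
```

```text
(no output)
```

View pics/crop1.png

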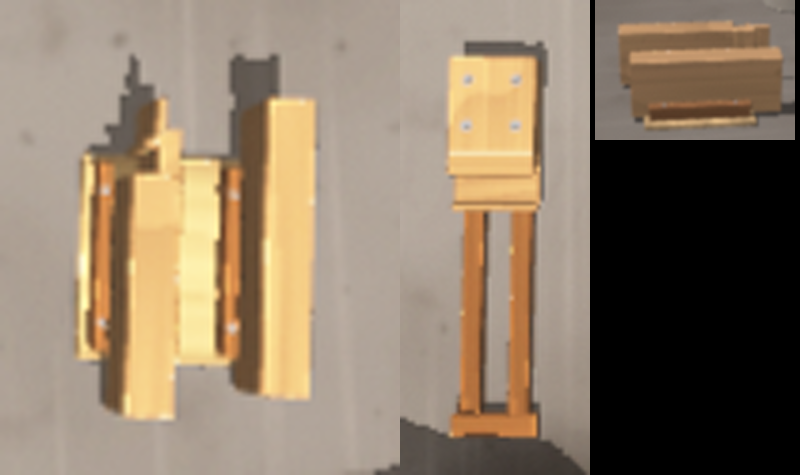

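```bash
cat > h.py <<'E'
import numpy as np
from plant import arm
def bp(n,u,v,z,c=None):
    c=c or arm.calibration(n); R,t=np.array(c["R"]),np.array(c["t"])
    d=R.T@np.array([(u-c["cx"])/c["fx"],(v-c["cy"])/c["fy"],1]); o=-R.T@t
    return o+d*(z-o[2])/d[2]
def pr(n,X,c=None):
    c=c or arm.calibration(n); p=np.array(c["R"])@np.array(X,float)+np.array(c["t"])
    return np.array([c["fx"]*p[0]/p[2]+c["cx"],c["fy"]*p[1]/p[2]+c["cy"]])
E
python3 - <<'E'
from h import *
def A(x,y,z): return bp("top",365+x/5-.4,170+y/5-.4,z).round(1)
def B(x,y,z): return bp("top",215+(x-400)/3.8-.4,150+y/3.8-.4,z).round(1)
print("board",A(127,417,66),A(175,417,66),A(133,175,66),A(180,175,66),'tongue',A(155,98,66),A(168,98,66), A(182,130,66))
print("plain",A(263,398,66),A(310,398,66),A(268,98,66),A(316,98,66))
print("rack base",A(80,152,6),A(78,360,6))
print("rackwalls",A(97,163,22),A(92,350,22),A(230,168,22),A(222,360,22))
print("endboard",B(450,57,40),B(535,57,40),B(447,157,40),B(533,157,40),B(447,175,40),B(533,175,40))
print("ridge/ledge",B(453,208,18),B(540,208,18))
print("tie",B(451,437,16),B(539,437,16),B(453,414,16),B(537,414,16))
E
```

```text
board [ 426.6 -311.8   66. ] [ 426.2 -335.7   66. ] [ 547.7 -319.    66. ] [ 547.2 -342.6   66. ] tongue [ 586.6 -331.5   66. ] [ 586.5 -338.    66. ] [ 570.  -344.5   66. ]
plain [ 434.9 -379.8   66. ] [ 434.5 -403.1   66. ] [ 585.5 -388.4   66. ] [ 585.  -412.6   66. ]
rack base [ 564.7 -301.5    6. ] [ 453.3 -296.9    6. ]
rackwalls [ 557.4 -307.9   22. ] [ 458.9 -302.1   22. ] [ 553.4 -377.9   22. ] [ 452.6 -369.8   22. ]
endboard [663.8 104.3  40. ] [662.5  44.7  40. ] [593.6 106.   40. ] [592.5  46.1  40. ] [581.1 105.9  40. ] [579.9  46.1  40. ]
ridge/ledge [559.8 107.7  18. ] [558.6  45.9  18. ]
tie [399.6 108.8  16. ] [398.7  47.1  16. ] [415.5 107.5  16. ] [414.6  48.5  16. ]
```

```bash
cat >> h.py <<'E'
from scipy.spatial.transform import Rotation as Ro
import sys,json,cv2
def down(yaw,pitch=0,roll=0):
    """tool z down, tool x along board x at world yaw (deg); pitch>0: board x tips down; roll about board x"""
    return Ro.from_euler('ZYX',[yaw,pitch,roll],degrees=True)*Ro.from_euler('x',180,degrees=True)
def cur():
    s=arm.state(); q=s["eef_rot"]; return np.array(s["ee_pos"]),Ro.from_quat([q[1],q[2],q[3],q[0]]),s
def show():
    p,R,s=cur(); e=(R*Ro.from_euler('x',180,degrees=True)).as_euler('ZYX',degrees=True)
    print("t%.2f"%s["t"],"p",p.round(1),"ypr",e.round(2),"F",np.round(s["force"],1),"w%.1f"%s["gripper_width"],"q",np.round(s["joint_pos"],2))
def plan(wps,p=None,R=None,r=None):
    """rows through waypoints [(pos mm, Ro, n rows)]"""
    a,b,_=cur(); p=a if p is None else p; R=b if R is None else R; rows=[]
    for P,Q,n in wps:
        rv=(R.inv()*Q).as_rotvec(); P=np.array(P,float); p0,R0=p,R
        for i in range(n):
            d=R.inv().apply(P-p0)/n/1000
            rows.append([[round(float(x),4) for x in d],[round(float(x),2) for x in np.degrees(rv)/n]])
            R=R0*Ro.from_rotvec(rv*(i+1)/n)
        p=P;R=Q
    print(len(rows),json.dumps(rows).replace(" ",""))
E
python3 - <<'E'
from h import *
show()
plan([((500,-328,220),down(-3.4),20)])
E
```

```text
t0.10 p [224.4 555.9 220.8] ypr [ 1.5801e+02 -1.0000e-02  1.0000e-01] F [-0.5 -0.2 -0. ] w85.3 q [ 1.1   0.13  1.49  0.    1.52 -0.09]
20 [[[-0.0293,-0.0358,0.0001],[-0.0,0.01,8.07]],[[-0.0341,-0.0313,0.0001],[-0.0,0.01,8.07]],[[-0.0381,-0.0263,0.0001],[-0.0,0.01,8.07]],[[-0.0414,-0.0206,0.0001],[-0.0,0.01,8.07]],[[-0.0439,-0.0146,0.0001],[-0.0,0.01,8.07]],[[-0.0455,-0.0083,0.0001],[-0.0,0.01,8.07]],[[-0.0463,-0.0018,0.0001],[-0.0,0.01,8.07]],[[-0.0461,0.0047,0.0001],[-0.0,0.01,8.07]],[[-0.0449,0.0111,0.0001],[-0.0,0.01,8.07]],[[-0.0429,0.0173,0.0],[-0.0,0.01,8.07]],[[-0.0401,0.0232,0.0],[-0.0,0.01,8.07]],[[-0.0364,0.0286,0.0],[-0.0,0.01,8.07]],[[-0.0321,0.0334,0.0],[-0.0,0.01,8.07]],[[-0.0271,0.0376,0.0],[-0.0,0.01,8.07]],[[-0.0215,0.041,0.0],[-0.0,0.01,8.07]],[[-0.0156,0.0436,0.0],[-0.0,0.01,8.07]],[[-0.0093,0.0454,0.0],[-0.0,0.01,8.07]],[[-0.0028,0.0462,0.0],[-0.0,0.01,8.07]],[[0.0037,0.0461,0.0],[-0.0,0.01,8.07]],[[0.0101,0.0452,0.0],[-0.0,0.01,8.07]]]
```

{"name": "drive_tool", "arguments": {
  "increments": [
    [[-0.029, -0.036, 0], [0, 0, 8]],
    [[-0.034, -0.031, 0], [0, 0, 8]],
    [[-0.038, -0.026, 0], [0, 0, 8]],
    [[-0.041, -0.021, 0], [0, 0, 8]],
    [[-0.044, -0.015, 0], [0, 0, 8]],
    [[-0.0455, -0.008, 0], [0, 0, 8]],
    [[-0.046, -0.002, 0], [0, 0, 8]],
    [[-0.046, 0.005, 0], [0, 0, 8]],
    [[-0.045, 0.011, 0], [0, 0, 8]],
    [[-0.043, 0.017, 0], [0, 0, 8]],
    [[-0.04, 0.023, 0], [0, 0, 8]],
    [[-0.0364, 0.0286, 0], [0, 0, 8]],
    [[-0.032, 0.0334, 0], [0, 0, 8]],
    [[-0.027, 0.0376, 0], [0, 0, 8]],
    [[-0.0215, 0.041, 0], [0, 0, 8]],
    [[-0.0156, 0.0436, 0], [0, 0, 8]],
    [[-0.009, 0.045, 0], [0, 0, 8]],
    [[-0.003, 0.046, 0], [0, 0, 8]]
  ],
  "gripper": 0.044
}}

```text
t: 1.9
ee_pos: [445.8, -274.0, 216.2]
eef_rot: [0.004, 0.997, 0.076, -0.003]
force: [0.2, 1.0, 0.3]
gripper_width: 43.9
```

```bash
python3 - <<'E'
from h import *
show()
plan([((500,-328,200),down(-3.4),6)])
E
```

```text
t1.90 p [ 445.8 -274.   216.2] ypr [ 8.67  0.32 -0.39] F [0.2 1.  0.3] w43.9 q [-0.64 -0.08  1.71 -0.01  1.51  0.78]
6 [[[0.0076,0.0102,0.0027],[0.07,0.05,2.01]],[[0.0079,0.01,0.0027],[0.07,0.05,2.01]],[[0.0083,0.0097,0.0027],[0.07,0.05,2.01]],[[0.0086,0.0094,0.0027],[0.07,0.05,2.01]],[[0.0089,0.0091,0.0027],[0.07,0.05,2.01]],[[0.0092,0.0088,0.0027],[0.07,0.05,2.01]]]
```

{"name": "drive_tool", "arguments": {
  "increments": [
    [[0.008, 0.0102, 0.003], [0.07, 0.05, 2]],
    [[0.008, 0.01, 0.003], [0.07, 0.05, 2]],
    [[0.0083, 0.0097, 0.003], [0.07, 0.05, 2]],
    [[0.0086, 0.0094, 0.003], [0.07, 0.05, 2]],
    [[0.009, 0.009, 0.003], [0.07, 0.05, 2]],
    [[0.009, 0.009, 0.003], [0.07, 0.05, 2]],
    [[0, 0, 0], [0, 0, 0]]
  ]
}}

```text
t: 2.6
ee_pos: [498.7, -337.1, 192.1]
eef_rot: [-0.002, 0.999, -0.041, -0.003]
force: [0.2, 0.1, -0.3]
gripper_width: 44.1
```

```bash
python3 - <<'E'
from h import *
show()
c=arm.calibration("wrist"); im=arm.snapshot("wrist"); cv2.imwrite("pics/w1.png",im)
import pickle; pickle.dump(c,open("w1.pkl","wb")); print(c)
E
```

```text
t2.60 p [ 498.7 -337.1  192.1] ypr [-4.65  0.36  0.19] F [ 0.2  0.1 -0.3] w44.1 q [-0.68  0.16  1.51 -0.    1.48  0.97]
{'fx': 283.7008834738327, 'fy': 283.7008834738327, 'cx': 317.03274863633914, 'cy': 197.7901247738957, 'R': array([[-0.08179227, -0.99664558, -0.00275805],
       [-0.95471239,  0.07755602,  0.28724435],
       [-0.28606691,  0.02612751, -0.95785337]]), 't': array([-294.27544541,  473.18166179,  501.72711361])}
```

View pics/w1.png

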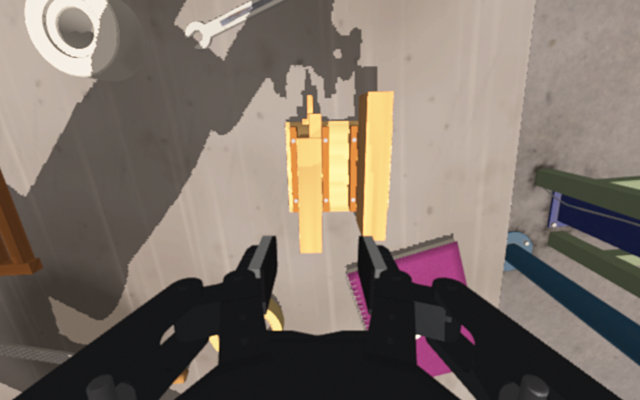

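```bash
python3 - <<'E'
from h import *
import pickle; c=pickle.load(open("w1.pkl","rb"))
for u,v in [(299.5,252),(322,252),(296.5,138),(321,138),(308,95),(364,239),(387,239),(368,92),(393.5,92)]:
    print((u,v),bp("wrist",u,v,66,c).round(1))
im=cv2.imread("pics/w1.png")
for v in (150,180,210,240): print(v,[tuple(int(a) for a in im[v,u]) for u in range(292,328,2)])
p,R,s=cur(); print(pr("wrist",p+R.apply([0,0,3]),c))
E
```

```text
(299.5, 252) [ 428.6 -311.5   66. ]
(322, 252) [ 426.6 -335.9   66. ]
(296.5, 138) [ 549.7 -320.7   66. ]
(321, 138) [ 547.7 -344.2   66. ]
(308, 95) [ 587.6 -335.3   66. ]
(364, 239) [ 438.3 -381.8   66. ]
(387, 239) [ 436.4 -406.3   66. ]
(368, 92) [ 585.6 -390.5   66. ]
(393.5, 92) [ 583.7 -413.9   66. ]
150 [(64, 142, 228), (65, 142, 228), (88, 164, 233), (134, 215, 250), (134, 217, 250), (136, 219, 251), (135, 218, 251), (135, 218, 251), (135, 218, 251), (136, 219, 251), (137, 220, 251), (134, 220, 251), (138, 222, 252), (140, 224, 252), (136, 218, 252), (69, 133, 205), (66, 145, 230), (65, 142, 228)]
180 [(83, 159, 230), (67, 145, 228), (70, 146, 228), (108, 181, 236), (124, 202, 245), (124, 204, 246), (126, 206, 247), (126, 206, 247), (124, 205, 246), (125, 206, 247), (124, 205, 247), (125, 204, 246), (127, 207, 248), (128, 210, 248), (127, 206, 247), (82, 147, 212), (67, 146, 230), (67, 145, 229)]
210 [(121, 200, 241), (67, 146, 230), (65, 146, 230), (86, 165, 235), (131, 211, 249), (131, 214, 249), (134, 215, 250), (134, 217, 250), (134, 217, 250), (135, 216, 250), (133, 214, 250), (131, 211, 249), (131, 213, 250), (134, 218, 251), (136, 220, 252), (113, 184, 233), (69, 147, 230), (69, 146, 231)]
240 [(156, 169, 184), (156, 168, 183), (157, 168, 184), (156, 170, 188), (133, 204, 246), (133, 217, 251), (136, 221, 251), (141, 224, 252), (142, 225, 252), (142, 224, 252), (136, 220, 251), (133, 217, 250), (135, 217, 251), (138, 221, 251), (137, 221, 253), (143, 171, 206), (165, 174, 189), (166, 178, 194)]
[316.80647248 240.82481085]
```

```bash
python3 - <<'E'
from h import *
show()
plan([((492,-328,110),down(-3.7),4),((492,-328,59),down(-3.7),6)])
E
```

```text
t2.65 p [ 498.4 -336.6  192.2] ypr [-4.57  0.38  0.21] F [-0.7  0.5 -0.8] w43.9 q [-0.68  0.16  1.51 -0.    1.48  0.97]
10 [[[-0.0016,-0.0019,0.0206],[-0.05,0.1,-0.22]],[[-0.0016,-0.002,0.0206],[-0.05,0.1,-0.22]],[[-0.0017,-0.002,0.0206],[-0.05,0.1,-0.22]],[[-0.0017,-0.002,0.0206],[-0.05,0.1,-0.22]],[[-0.0,-0.0,0.0085],[0.0,0.0,0.0]],[[-0.0,-0.0,0.0085],[0.0,0.0,0.0]],[[-0.0,-0.0,0.0085],[0.0,0.0,0.0]],[[-0.0,-0.0,0.0085],[0.0,0.0,0.0]],[[-0.0,-0.0,0.0085],[0.0,0.0,0.0]],[[-0.0,-0.0,0.0085],[0.0,0.0,0.0]]]
```

{"name": "drive_tool", "arguments": {
  "increments": [
    [[-0.0016, -0.002, 0.02], [-0.05, 0.1, -0.2]],
    [[-0.0016, -0.002, 0.02], [-0.05, 0.1, -0.2]],
    [[-0.0017, -0.002, 0.02], [-0.05, 0.1, -0.2]],
    [[-0.0017, -0.002, 0.02], [-0.05, 0.1, -0.2]],
    [[0, 0, 0], [0, 0, 0]]
  ]
}}

```text
t: 3.15
ee_pos: [490.6, -325.7, 111.0]
eef_rot: [0.0, 1.0, -0.03, 0.0]
force: [-0.7, 0.4, -0.2]
gripper_width: 44.0
```

```bash
python3 - <<'E'
from h import *
show()
plan([((492,-328.3,60),down(-3.7),6)])
E
```

```text
t3.15 p [ 490.6 -325.7  111. ] ypr [-3.4  -0.04  0.  ] F [-0.7  0.4 -0.2] w44.0 q [-0.67  0.18  1.64  0.    1.32  0.96]
6 [[[0.0002,0.0004,0.0085],[-0.0,-0.01,0.05]],[[0.0002,0.0004,0.0085],[-0.0,-0.01,0.05]],[[0.0003,0.0004,0.0085],[-0.0,-0.01,0.05]],[[0.0003,0.0004,0.0085],[-0.0,-0.01,0.05]],[[0.0003,0.0004,0.0085],[-0.0,-0.01,0.05]],[[0.0003,0.0004,0.0085],[-0.0,-0.01,0.05]]]
```

{"name": "drive_tool", "arguments": {
  "increments": [
    [[0.0002, 0.0005, 0.0085], [0, 0, 0.05]],
    [[0.0002, 0.0005, 0.0085], [0, 0, 0.05]],
    [[0.0002, 0.0005, 0.0085], [0, 0, 0.05]],
    [[0.0002, 0.0005, 0.0085], [0, 0, 0.05]],
    [[0.0002, 0.0005, 0.0085], [0, 0, 0.05]],
    [[0.0002, 0, 0.008], [0, 0, 0.05]],
    [[0, 0, 0], [0, 0, 0]]
  ]
}}

```text
t: 3.85
ee_pos: [493.3, -329.4, 60.1]
eef_rot: [0.001, 0.999, -0.032, 0.002]
force: [-0.5, 0.7, 0.0]
gripper_width: 44.2
```

{"name": "drive_tool", "arguments": {
  "increments": [
    [[0, 0, 0], [0, 0, 0]],
    [[0, 0, 0], [0, 0, 0]],
    [[0, 0, 0], [0, 0, 0]],
    [[0, 0, 0], [0, 0, 0]],
    [[0, 0, 0], [0, 0, 0]],
    [[0, 0, 0], [0, 0, 0]]
  ],
  "gripper": 0.0,
  "newtons": 50
}}

```text
t: 4.45
ee_pos: [494.1, -330.0, 61.4]
eef_rot: [0.002, 0.999, -0.032, 0.003]
force: [0.3, 0.0, -0.3]
gripper_width: -0.2
```

```bash
python3 - <<'E'
from h import *
show()
E
```

```text
t4.45 p [ 494.1 -330.    61.4] ypr [-3.65 -0.33 -0.2 ] F [ 0.3  0.  -0.3] w-0.2 q [-0.68  0.24  1.67  0.    1.23  0.96]
```

```bash
python3 - <<'E'
from h import *
show()
c=arm.calibration("wrist"); a=arm.snapshot("wrist"); s=arm.snapshot("side"); t=arm.snapshot("top")
cv2.imwrite("pics/w2r.png",a); cv2.imwrite("pics/s2.png",s)
out=np.zeros((600,800,3),np.uint8)
out[:300,:480]=cv2.resize(a,(480,300)); 
out[300:600,:400]=cv2.resize(s[200:320,220:380],(400,300),interpolation=cv2.INTER_CUBIC)
out[300:600,400:800]=cv2.resize(t[150:270,340:500],(400,300),interpolation=cv2.INTER_CUBIC)
cv2.imwrite("pics/m2.png",out)
E
```

```text
t4.45 p [ 494.1 -330.    61.4] ypr [-3.65 -0.33 -0.2 ] F [ 0.3  0.  -0.3] w-0.2 q [-0.68  0.24  1.67  0.    1.23  0.96]
```

View pics/m2.png

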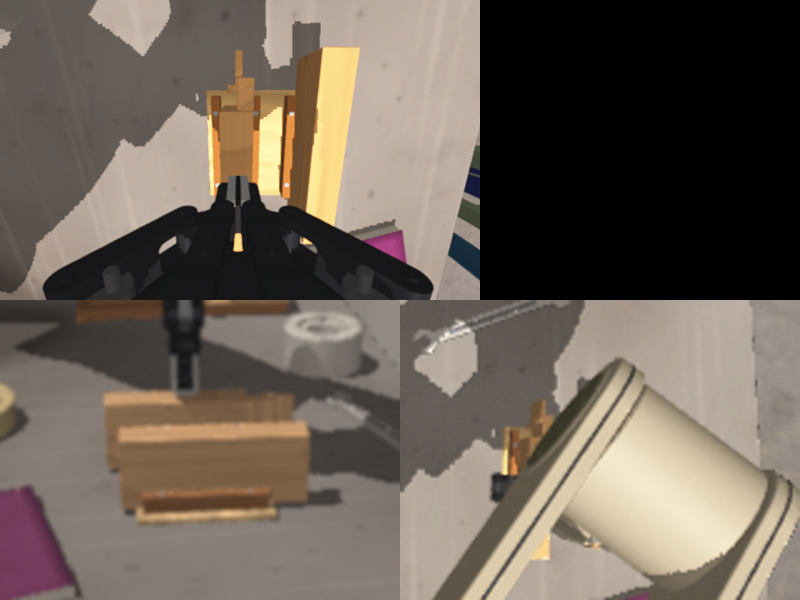

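```bash
python3 - <<'E'
from h import *
p,R,s=cur()
for d in (-20,-10,0,5,22): print(d,pr("side",p+R.apply([0,0,d])).round(1),pr("wrist",p+R.apply([0,0,d])).round(1))
print("board top mid corners",pr("side",(502,-328,66)),pr("side",(427,-324,66)),pr("side",(427,-324,6)),pr("side",(434,-391,66)),pr("side",(434,-391,6)))
E
```

```text
-20 [293.8 231.6] [317.8 259. ]
-10 [293.9 235.9] [317.7 250.2]
0 [294.  240.2] [317.7 242.4]
5 [294.  242.3] [317.6 238.8]
22 [294.1 249.5] [317.6 228. ]
board top mid corners [297.56125922 237.60956975] [262.18935739 238.86385337] [263.25664922 263.9926578 ] [266.63576844 252.88083395] [267.67089232 279.61816307]
```

```bash
python3 - <<'E'
import cv2
s=cv2.imread("pics/s2.png"); cv2.imwrite("pics/s2c.png",cv2.resize(s[200:280,250:350],None,fx=8,fy=7,interpolation=cv2.INTER_CUBIC))
E
```

```text
(no output)
```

View pics/s2c.png

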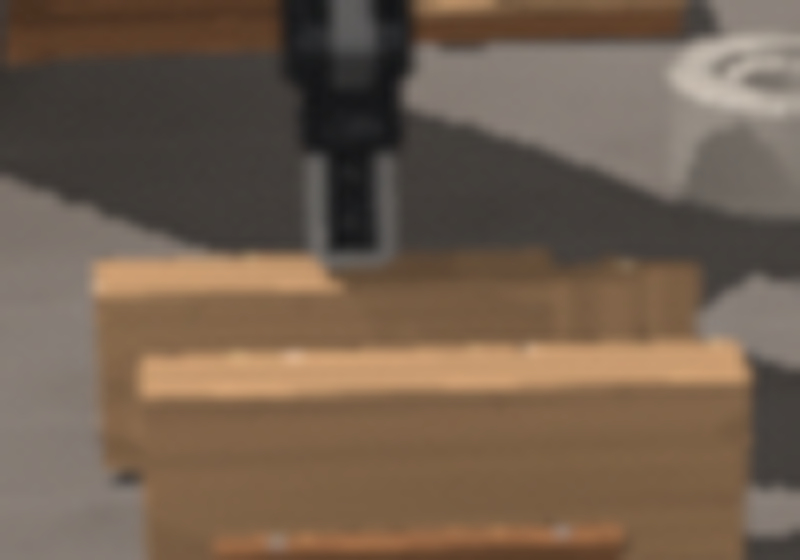

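```bash
python3 - <<'E'
from h import *
p=np.array([224.4,555.9,220.8])
for d in (-20,-5,0,9,22): print(d,pr("side",p-[0,0,d]).round(1))
s=cv2.imread("pics/side0.png"); g=cv2.cvtColor(s,cv2.COLOR_BGR2GRAY)
print(g[84:116,188:218:2])
E
```

```text
-20 [204.  110.4]
-5 [204.3 114.3]
0 [204.4 115.5]
9 [204.6 117.8]
22 [204.9 121.1]
[[128  86  70  52  27  31  21  20  21  19  29  31  83 128 127]
 [127  63  62  44  24  29  20  21  21  21  24  32  80 127 127]
 [127  57  63  43  23  28  20  23  22  23  26  40  64 123 126]
 [127  56  61  43  26  27  22  23  23  24  25  40  45 120 126]
 [127  56  51  40  27  26  20  25  22  23  22  31  38 119 126]
 [127  56  37  36  26  25  21  24  22  22  21  25  37 119 126]
 [126  55  30  31  25  24  23  23  22  22  22  35  42 120 126]
 [126  54  30  32  24  25  23  23  21  21  21  56  50 120 126]
 [126  63  38  36  24  26  23  22  19  20  22  52  47 117 126]
 [127  87  62  53  26  36  25  21  18  21  24  29  32 102 126]
 [129 102  75  63  26  37  23  33  25  21  23  19  18  87 126]
 [129 105  78  63  25  30  22  62  53  20  26  20  19  82 128]
 [129 105  74  60  24  22  34  87  90  26  26  22  34  89 127]
 [128 105  60  50  25  18  65 113 116  42  26  21  65 111 128]
 [127 105  38  35  24  20  81 127 127  62  26  24  87 125 127]
 [128 107  48  29  21  24  88 129 129  83  23  33 108 128 127]
 [128 11
[... 300 characters left out ...]
9 128]
 [127 126 127 105  26  53 100 129 129 106  26  32 105 129 129]
 [128 126 126 104  25  52 103 129 129 106  26  26  92 129 129]
 [127 125 126 104  25  48 104 130 130 107  26  24  89 128 128]
 [127 125 125 104  26  45 104 129 129 109  52  52  92 129 128]
 [127 126 125 106  50  57 106 130 129 119 100 100 112 129 128]
 [127 126 125 116  90  83 109 130 129 128 125 126 125 129 127]
 [126 126 125 124 118 106 117 129 129 129 129 130 128 128 128]
 [127 126 126 127 126 119 124 129 129 129 128 129 129 129 129]
 [126 126 126 126 126 126 128 129 129 129 129 129 129 129 129]
 [127 126 126 126 127 127 128 129 128 129 129 129 129 129 128]
 [126 126 127 126 127 128 128 128 129 129 129 128 129 128 128]]
```

{"name": "drive_tool", "arguments": {
  "increments": [
    [[0, 0, -0.015], [0, 0.3, 0]],
    [[-0.001, -0.001, -0.015], [0, 0, 0]],
    [[0, 0, 0], [0, 0, 0]],
    [[0, 0, 0], [0, 0, 0]],
    [[0, 0, 0], [0, 0, 0]]
  ],
  "gripper": 0.044
}}

```text
t: 5.1
ee_pos: [493.5, -329.3, 95.7]
eef_rot: [0.003, 0.999, -0.032, 0.007]
force: [0.1, -0.5, 0.4]
gripper_width: 44.1
```

```bash
python3 - <<'E'
from h import *
show()
a=arm.snapshot("wrist"); p,R,_=cur(); c=arm.calibration("wrist"); cv2.imwrite("pics/w3.png",a)
s=arm.snapshot("side"); g=cv2.cvtColor(s,cv2.COLOR_BGR2GRAY)
for d in (-30,-20,-10,0,10,22): print(d,pr("side",p+R.apply([0,0,d])).round(1),pr("wrist",p+R.apply([0,0,d]),c).round(1))
print(g[205:245,284:304:2])
plan([((492,-328.3,38),down(-3.7),8)])
E
```

```text
t5.10 p [ 493.5 -329.3   95.7] ypr [-3.65 -0.77 -0.28] F [ 0.1 -0.5  0.4] w44.1 q [-0.68  0.19  1.66  0.    1.28  0.96]
-30 [293.1 212. ] [317.9 269.1]
-20 [293.2 216.5] [317.8 259. ]
-10 [293.3 220.9] [317.7 250.2]
0 [293.4 225.3] [317.7 242.3]
10 [293.6 229.7] [317.6 235.4]
22 [293.7 234.9] [317.6 228. ]
[[ 70  54  25  31  30  31  29  28  63  82]
 [ 70  55  25  28  29  29  28  31  89 109]
 [ 67  57  33  28  27  25  29  51 113 125]
 [ 64  58  57  32  23  23  45  87 124 128]
 [ 63  61  83  41  23  23  56 107 127 128]
 [ 64  64  97  46  28  26  59 110 126 126]
 [ 63  67 100  51  35  30  59 110 124 126]
 [ 62  65  97  54  35  31  59 109 124 125]
 [ 63  63  93  56  31  26  59 107 122 125]
 [ 62  64  93  56  28  25  59  99 107 120]
 [ 63  65  93  57  27  26  60  92  82  97]
 [ 62  64  95  56  27  26  58  90  66  69]
 [ 62  65  95  56  27  26  55  90  64  62]
 [ 62  65  96  58  28  28  50  90  64  64]
 [ 64  66  97  62  31  32  50  89  65  63]
 [ 63  65  94  66  29  31  50  89  64  63]
 [ 63  63  93  66  27  25  49  90  64  63]
 [ 63  63  92  64  28  32  53  90  65  63]
 [ 64  64  92  72 
[... 592 characters left out ...]
8 155 157 153 152 151 151 151 148]
 [161 159 160 160 158 157 156 156 154 152]
 [162 163 162 160 159 158 156 154 153 152]
 [160 164 162 159 158 153 147 145 142 136]
 [139 141 139 138 136 132 124 122 118 113]
 [113 112 110 112 110 110 108 105 102 101]
 [106 105 103 105 104 104 104 104 101 102]
 [107 104 104 105 104 104 103 102 101 101]]
8 [[[-0.0002,-0.0001,0.0071],[0.03,-0.09,0.01]],[[-0.0002,-0.0001,0.0071],[0.03,-0.09,0.01]],[[-0.0002,-0.0001,0.0071],[0.03,-0.09,0.01]],[[-0.0002,-0.0001,0.0071],[0.03,-0.09,0.01]],[[-0.0002,-0.0001,0.0071],[0.03,-0.09,0.01]],[[-0.0002,-0.0001,0.0071],[0.03,-0.09,0.01]],[[-0.0002,-0.0001,0.0071],[0.03,-0.09,0.01]],[[-0.0002,-0.0001,0.0071],[0.03,-0.09,0.01]]]
```

{"name": "drive_tool", "arguments": {
  "increments": [
    [[-0.0003, 0, 0.007], [0.03, -0.1, 0]],
    [[-0.0003, 0, 0.007], [0.03, -0.1, 0]],
    [[-0.0003, 0, 0.007], [0.03, -0.1, 0]],
    [[-0.0003, 0, 0.007], [0.03, -0.1, 0]],
    [[-0.0003, 0, 0.007], [0.03, -0.1, 0]],
    [[-0.0003, 0, 0.007], [0.03, -0.1, 0]]
  ]
}}

```text
t: 5.8
ee_pos: [490.5, -328.2, 47.7]
eef_rot: [-0.0, 0.999, -0.032, -0.001]
force: [-0.6, -0.1, -0.2]
gripper_width: 44.1
```

{"name": "drive_tool", "arguments": {
  "increments": [
    [[0, 0, 0.007], [0, -0.1, 0]],
    [[0, 0, 0.007], [0, 0, 0]],
    [[0, 0, 0.007], [0, 0, 0]],
    [[0, 0, 0.005], [0, 0, 0]],
    [[0, 0, 0], [0, 0, 0]]
  ]
}}

```text
t: 6.3
ee_pos: [489.4, -327.4, 17.3]
eef_rot: [-0.001, 0.999, -0.032, -0.003]
force: [-0.9, -0.2, 0.5]
gripper_width: 43.9
```

```bash
python3 - <<'E'
from h import *
show()
p,R,_=cur(); c=arm.calibration("wrist"); o=-c["R"].T@c["t"]; print("cam in tool",R.inv().apply(o-p),)
s=arm.snapshot("side"); a=arm.snapshot("wrist")
cv2.imwrite("pics/m4.png",np.hstack([cv2.resize(s[200:280,250:350],None,fx=4,fy=4,interpolation=cv2.INTER_CUBIC),a[60:380,120:500]]))
E
```

```text
t6.30 p [ 489.4 -327.4   17.3] ypr [-3.65  0.32  0.14] F [-0.9 -0.2  0.5] w43.9 q [-0.68  0.3   1.69 -0.    1.16  0.96]
cam in tool [  71.77489558   -0.39118808 -152.225349  ]
```

View pics/m4.png

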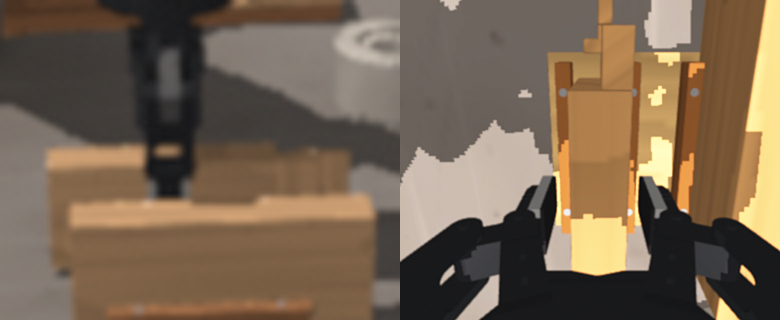

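{"name": "drive_tool", "arguments": {
  "increments": [
    [[0, 0, 0], [0, 0, 0]],
    [[0, 0, 0], [0, 0, 0]],
    [[0, 0, 0], [0, 0, 0]],
    [[0, 0, 0], [0, 0, 0]],
    [[0, 0, 0], [0, 0, 0]]
  ],
  "gripper": 0.0,
  "newtons": 50
}}

```text
t: 6.9
ee_pos: [490.5, -328.3, 19.4]
eef_rot: [-0.0, 0.999, -0.032, -0.002]
force: [-0.1, -0.1, -1.7]
gripper_width: 23.7
```

{"name": "drive_tool", "arguments": {
  "increments": [
    [[0, 0, -0.02], [0, 0, 0]],
    [[0, 0, -0.02], [0, 0, 0]],
    [[0, 0, -0.02], [0, 0, 0]],
    [[0, 0, 0], [0, 0, 0]]
  ]
}}

```text
t: 7.3
ee_pos: [489.3, -327.2, 79.4]
eef_rot: [-0.002, 0.999, -0.032, -0.003]
force: [1.4, -1.6, -1.4]
gripper_width: 23.2
```

```bash
python3 - <<'E'
from h import *
show()
E
```

```text
t7.30 p [ 489.3 -327.2   79.4] ypr [-3.65  0.36  0.17] F [ 1.4 -1.6 -1.4] w23.2 q [-0.68  0.22  1.66 -0.    1.27  0.96]
```

```bash
cat >> h.py <<'E'
def tcp(mid,R,off=(12,0,-16.6)): return np.array(mid,float)-R.apply(off)
E
python3 - <<'E'
from h import *
Q=down(0,0,-30); Q2=down(0,0,-60)
plan([(tcp((490,-250,190),Q),Q,6),(tcp((475,-140,190),Q2),Q2,8)])
E
```

```text
14 [[[-0.0027,-0.0114,-0.016],[-5.03,0.22,-0.58]],[[-0.0026,-0.01,-0.0169],[-5.03,0.22,-0.58]],[[-0.0024,-0.0085,-0.0178],[-5.03,0.22,-0.58]],[[-0.0022,-0.0069,-0.0184],[-5.03,0.22,-0.58]],[[-0.0021,-0.0053,-0.019],[-5.03,0.22,-0.58]],[[-0.002,-0.0036,-0.0194],[-5.03,0.22,-0.58]],[[-0.0019,-0.0109,-0.0072],[-3.75,0.0,0.0]],[[-0.0019,-0.0104,-0.0078],[-3.75,0.0,0.0]],[[-0.0019,-0.0098,-0.0085],[-3.75,0.0,0.0]],[[-0.0019,-0.0093,-0.0091],[-3.75,0.0,0.0]],[[-0.0019,-0.0086,-0.0097],[-3.75,0.0,0.0]],[[-0.0019,-0.008,-0.0103],[-3.75,0.0,0.0]],[[-0.0019,-0.0073,-0.0108],[-3.75,0.0,0.0]],[[-0.0019,-0.0066,-0.0112],[-3.75,0.0,0.0]]]
```

{"name": "drive_tool", "arguments": {
  "increments": [
    [[-0.0027, -0.0115, -0.016], [-5, 0.2, -0.6]],
    [[-0.0026, -0.01, -0.017], [-5, 0.2, -0.6]],
    [[-0.0024, -0.0085, -0.018], [-5, 0.2, -0.6]],
    [[-0.0022, -0.007, -0.0185], [-5, 0.2, -0.6]],
    [[-0.002, -0.005, -0.019], [-5, 0.2, -0.6]],
    [[-0.002, -0.0036, -0.0195], [-5, 0.2, -0.6]],
    [[-0.002, -0.011, -0.007], [-3.8, 0, 0]],
    [[-0.002, -0.0104, -0.008], [-3.8, 0, 0]],
    [[-0.002, -0.01, -0.0085], [-3.8, 0, 0]],
    [[-0.002, -0.0093, -0.009], [-3.8, 0, 0]],
    [[-0.002, -0.0086, -0.0097], [-3.8, 0, 0]],
    [[-0.002, -0.008, -0.0103], [-3.8, 0, 0]],
    [[-0.002, -0.0073, -0.0108], [-3.8, 0, 0]],
    [[-0.002, -0.0066, -0.0112], [-3.8, 0, 0]],
    [[0, 0, 0], [0, 0, 0]]
  ]
}}

```text
t: 8.8
ee_pos: [457.4, -145.6, 167.6]
eef_rot: [0.515, 0.857, 0.007, 0.001]
force: [-1.3, 0.0, -1.4]
gripper_width: 23.6
```

```bash
python3 - <<'E'
from h import *
show()
p,R,_=cur(); c=arm.calibration("wrist"); o=-c["R"].T@c["t"]; print("cam in tool",R.inv().apply(o-p), "cam-p",o-p)
s=arm.snapshot("side"); cv2.imwrite("pics/s5.png",s); t=arm.snapshot("top"); cv2.imwrite("pics/t5.png",t)
mid=p+R.apply([12,0,-16.6]); print("mid",mid)
for b in [(-75,0,-30),(-75,-12,30),(86.5,-1.5,0),(-75,-12,-30),(-75,12,-30),(-75,12,30)]:
    B=(R*Ro.from_euler('x',180,degrees=True)).apply(b)
    print(b,"toolbias",pr("side",mid+B).round(1),pr("top",mid+B).round(1),"worldbias",pr("side",p+[0,0,27]+R.apply([12,0,10.4])+B).round(1))
cv2.imwrite("pics/m5.png",np.hstack([cv2.resize(s[120:280,180:380],None,fx=2,fy=2.5),cv2.resize(t[130:290,300:460],None,fx=2.5,fy=2.5)]))
E
```

```text
t8.80 p [ 457.4 -145.6  167.6] ypr [  0.78   0.35 -62.06] F [-1.3  0.  -1.4] w23.6 q [ 0.28  0.13  1.99 -1.02  1.53  2.17]
cam in tool [ 7.18194160e+01 -6.78386044e-02 -1.52506140e+02] cam-p [ 70.4283188  135.72369873  70.95833554]
mid [ 469.21556957 -130.79673444  175.35137763]
(-75, 0, -30) toolbias [245.4 175.2] [328.9 271.2] worldbias [245.  171.9]
(-75, -12, 30) toolbias [244.7 155.2] [306.8 273.7] worldbias [244.3 151.5]
(86.5, -1.5, 0) toolbias [309.7 164.8] [315.  199.1] worldbias [311.2 161.4]
(-75, -12, -30) toolbias [245.2 171.5] [331.5 271.6] worldbias [244.8 168.1]
(-75, 12, -30) toolbias [245.6 178.7] [326.4 270.8] worldbias [245.3 175.7]
(-75, 12, 30) toolbias [245.1 162.5] [302.2 272.8] worldbias [244.8 159. ]
```

View pics/m5.png

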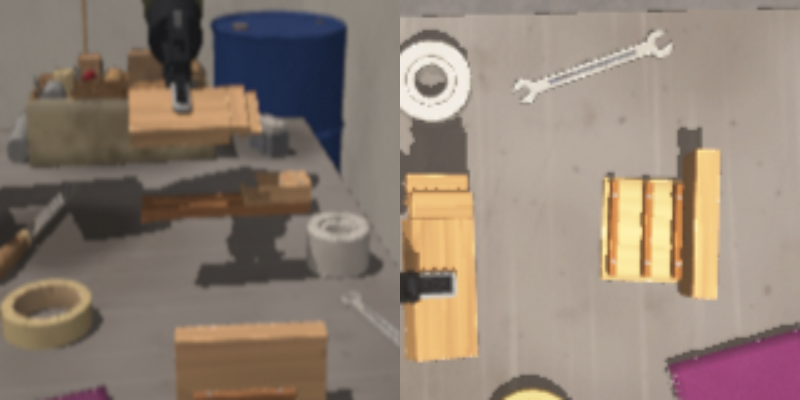

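```bash
python3 - <<'E'
from h import *
Q=down(0,0,0)
plan([(tcp((475,-140,90),Q),Q,9)])
E
```

```text
9 [[[0.0006,-0.0097,0.0044],[6.88,-0.02,0.08]],[[0.0006,-0.0091,0.0055],[6.88,-0.02,0.08]],[[0.0005,-0.0084,0.0065],[6.88,-0.02,0.08]],[[0.0005,-0.0076,0.0075],[6.88,-0.02,0.08]],[[0.0005,-0.0066,0.0084],[6.88,-0.02,0.08]],[[0.0005,-0.0056,0.0091],[6.88,-0.02,0.08]],[[0.0005,-0.0044,0.0097],[6.88,-0.02,0.08]],[[0.0005,-0.0033,0.0102],[6.88,-0.02,0.08]],[[0.0005,-0.002,0.0105],[6.88,-0.02,0.08]]]
```

{"name": "drive_tool", "arguments": {
  "increments": [
    [[0.0006, -0.0097, 0.0045], [6.9, 0, 0.1]],
    [[0.0006, -0.009, 0.0055], [6.9, 0, 0.1]],
    [[0.0005, -0.0084, 0.0065], [6.9, 0, 0.1]],
    [[0.0005, -0.0076, 0.0075], [6.9, 0, 0.1]],
    [[0.0005, -0.0066, 0.0084], [6.9, 0, 0.1]],
    [[0.0005, -0.0056, 0.009], [6.9, 0, 0.1]],
    [[0.0005, -0.0044, 0.0097], [6.9, 0, 0.1]],
    [[0.0005, -0.0033, 0.01], [6.9, 0, 0.1]],
    [[0.0005, -0.002, 0.0105], [6.9, 0, 0.1]],
    [[0, 0, 0], [0, 0, 0]],
    [[0, 0, 0], [0, 0, 0]]
  ]
}}

```text
t: 10.0
ee_pos: [472.2, -150.1, 82.2]
eef_rot: [-0.019, 1.0, -0.003, 0.021]
force: [0.6, 0.2, -1.7]
gripper_width: 23.5
```

```bash
python3 - <<'E'
from h import *
show(); Q=down(0)
plan([(tcp((475,-140,40),Q),Q,5)])
E
```

```text
t10.00 p [ 472.2 -150.1   82.2] ypr [-0.36 -2.36  2.2 ] F [ 0.6  0.2 -1.7] w23.5 q [-0.45 -0.07  1.95  0.06  1.23  1.11]
5 [[[-0.0023,-0.0016,0.0117],[-0.44,-0.47,-0.06]],[[-0.0022,-0.0017,0.0117],[-0.44,-0.47,-0.06]],[[-0.0021,-0.0017,0.0118],[-0.44,-0.47,-0.06]],[[-0.002,-0.0018,0.0118],[-0.44,-0.47,-0.06]],[[-0.0019,-0.0019,0.0118],[-0.44,-0.47,-0.06]]]
```

{"name": "drive_tool", "arguments": {
  "increments": [
    [[-0.002, -0.0016, 0.0117], [-0.5, -0.5, 0]],
    [[-0.002, -0.0017, 0.0117], [-0.5, -0.5, 0]],
    [[-0.002, -0.0017, 0.0117], [-0.5, -0.5, 0]],
    [[-0.002, -0.0018, 0.01], [-0.4, -0.5, 0]],
    [[-0.0019, -0.0019, 0.006], [-0.3, -0.4, 0]],
    [[0, 0, 0], [0, 0, 0]],
    [[0, 0, 0], [0, 0, 0]]
  ]
}}

```text
t: 10.7
ee_pos: [462.3, -135.8, 26.0]
eef_rot: [0.005, 1.0, 0.001, -0.003]
force: [-0.0, 0.5, -1.3]
gripper_width: 23.4
```

```bash
python3 - <<'E'
from h import *
show(); Q=down(0)
plan([(tcp((475,-140,30),Q),Q,6)])
E
```

```text
t10.70 p [ 462.3 -135.8   26. ] ypr [ 0.15  0.33 -0.54] F [-0.   0.5 -1.3] w23.4 q [-0.38  0.01  1.99 -0.01  1.14  1.19]
6 [[[0.0001,0.0007,0.0021],[0.09,0.05,0.02]],[[0.0001,0.0007,0.0021],[0.09,0.05,0.02]],[[0.0001,0.0007,0.0021],[0.09,0.05,0.02]],[[0.0001,0.0007,0.0021],[0.09,0.05,0.02]],[[0.0001,0.0007,0.0021],[0.09,0.05,0.02]],[[0.0001,0.0007,0.0021],[0.09,0.05,0.02]]]
```

{"name": "drive_tool", "arguments": {
  "increments": [
    [[0, 0, 0.002], [0.1, 0.05, 0]],
    [[0, 0, 0.002], [0.1, 0.05, 0]],
    [[0, 0, 0.002], [0.1, 0.05, 0]],
    [[0, 0, 0.002], [0.1, 0.05, 0]],
    [[0, 0, 0.002], [0.1, 0.05, 0]],
    [[0, 0, 0.001], [0, 0, 0]],
    [[0, 0, 0], [0, 0, 0]]
  ]
}}

```text
t: 11.4
ee_pos: [463.6, -137.2, 15.7]
eef_rot: [0.001, 1.0, 0.001, 0.001]
force: [-0.0, -0.2, -2.8]
gripper_width: 23.5
```

{"name": "drive_tool", "arguments": {
  "increments": [
    [[0, 0, 0.001], [0, 0, 0]],
    [[0, 0, 0.001], [0, 0, 0]],
    [[0, 0, 0.001], [0, 0, 0]]
  ]
}}

```text
t: 11.7
ee_pos: [464.1, -137.4, 13.1]
eef_rot: [0.001, 1.0, 0.001, 0.001]
force: [-0.6, 1.3, 7.3]
gripper_width: 23.3
```

{"name": "drive_tool", "arguments": {
  "increments": [
    [[0, 0, 0], [0, 0, 0]],
    [[0, 0, 0], [0, 0, 0]],
    [[0, 0, 0], [0, 0, 0]]
  ],
  "gripper": 0.04
}}

```text
t: 12.0
ee_pos: [464.8, -137.6, 13.6]
eef_rot: [0.001, 1.0, 0.001, 0.002]
force: [1.7, -0.5, 0.1]
gripper_width: 40.0
```

{"name": "drive_tool", "arguments": {
  "increments": [
    [[0, 0, -0.006], [0, 0, 0]],
    [[0, 0, -0.006], [0, 0, 0]],
    [[0, 0, -0.006], [0, 0, 0]],
    [[0, 0, 0], [0, 0, 0]],
    [[0, 0, 0], [0, 0, 0]]
  ]
}}

```text
t: 12.5
ee_pos: [465.4, -137.8, 34.2]
eef_rot: [0.001, 1.0, 0.001, 0.003]
force: [0.1, -0.3, -0.7]
gripper_width: 40.0
```

{"name": "drive_tool", "arguments": {
  "increments": [
    [[0, 0, 0], [0, 0, 0]],
    [[0, 0, 0], [0, 0, 0]],
    [[0, 0, 0], [0, 0, 0]],
    [[0, 0, 0], [0, 0, 0]],
    [[0, 0, 0], [0, 0, 0]]
  ],
  "gripper": 0.0
}}

```text
t: 13.0
ee_pos: [465.6, -137.9, 34.5]
eef_rot: [0.001, 1.0, 0.001, 0.003]
force: [-0.3, 0.1, 2.8]
gripper_width: 22.5
```

```bash
python3 - <<'E'
from h import *
show(); p,R,_=cur(); off=(12,0,p[2]-30); print(off)
Q=down(0,0,0);Q2=down(0,0,-55)
plan([(tcp((475,-140,70),Q,off),Q,4),(tcp((475,-140,70),Q2,off),Q2,11)])
E
```

```text
t13.00 p [ 465.6 -137.9   34.5] ypr [ 0.08 -0.35 -0.16] F [-0.3  0.1  2.8] w22.5 q [-0.39 -0.    1.99 -0.    1.15  1.18]
(12, 0, np.float64(4.508834406712182))
15 [[[-0.0006,0.0006,-0.01],[0.04,-0.09,0.02]],[[-0.0006,0.0006,-0.01],[0.04,-0.09,0.02]],[[-0.0006,0.0005,-0.01],[0.04,-0.09,0.02]],[[-0.0006,0.0005,-0.01],[0.04,-0.09,0.02]],[[0.0,-0.0003,0.0002],[-5.0,0.0,0.0]],[[0.0,-0.0003,0.0001],[-5.0,0.0,0.0]],[[0.0,-0.0004,0.0001],[-5.0,0.0,0.0]],[[0.0,-0.0004,0.0001],[-5.0,0.0,0.0]],[[0.0,-0.0004,0.0],[-5.0,0.0,0.0]],[[0.0,-0.0004,0.0],[-5.0,0.0,0.0]],[[0.0,-0.0004,-0.0],[-5.0,0.0,0.0]],[[0.0,-0.0004,-0.0],[-5.0,0.0,0.0]],[[0.0,-0.0004,-0.0001],[-5.0,0.0,0.0]],[[0.0,-0.0004,-0.0001],[-5.0,0.0,0.0]],[[0.0,-0.0003,-0.0001],[-5.0,0.0,0.0]]]
```

{"name": "drive_tool", "arguments": {
  "increments": [
    [[0, 0, -0.01], [0, -0.1, 0]],
    [[0, 0, -0.01], [0, -0.1, 0]],
    [[0, 0, -0.01], [0, -0.1, 0]],
    [[0, 0, -0.01], [0, 0, 0]],
    [[0, -0.0003, 0], [-5, 0, 0]],
    [[0, -0.0003, 0], [-5, 0, 0]],
    [[0, -0.0003, 0], [-5, 0, 0]],
    [[0, -0.0003, 0], [-5, 0, 0]],
    [[0, -0.0003, 0], [-5, 0, 0]],
    [[0, -0.0003, 0], [-5, 0, 0]],
    [[0, -0.0003, 0], [-5, 0, 0]],
    [[0, -0.0003, 0], [-5, 0, 0]],
    [[0, -0.0003, 0], [-5, 0, 0]],
    [[0, -0.0003, 0], [-5, 0, 0]],
    [[0, -0.0003, 0], [-5, 0, 0]],
    [[0, 0, 0], [0, 0, 0]],
    [[0, 0, 0], [0, 0, 0]]
  ]
}}

```text
t: 14.7
ee_pos: [474.2, -133.7, 90.9]
eef_rot: [0.478, 0.878, -0.008, 0.012]
force: [-0.9, 0.4, -1.5]
gripper_width: 22.6
```

```bash
python3 - <<'E'
from h import *
show(); p,R,_=cur(); off=(12,0,4.5)
mid=p+R.apply(off); print("mid",mid, "low edge z", (mid+(R*Ro.from_euler('x',180,degrees=True)).apply((0,12,-30)))[2])
Q2=down(0,0,-55)
plan([(tcp((475,-140,27),Q2,off),Q2,10)])
E
```

```text
t14.70 p [ 474.2 -133.7   90.9] ypr [ -0.21  -1.64 -57.13] F [-0.9  0.4 -1.5] w22.6 q [ 0.27  0.26  1.95 -0.97  1.41  2.27]
mid [ 486.28817222 -137.52603681   88.84229261] low edge z 62.491534630469275
10 [[[-0.0013,-0.005,0.0035],[0.21,-0.07,-0.15]],[[-0.0013,-0.005,0.0036],[0.21,-0.07,-0.15]],[[-0.0013,-0.005,0.0036],[0.21,-0.07,-0.15]],[[-0.0012,-0.005,0.0036],[0.21,-0.07,-0.15]],[[-0.0012,-0.0049,0.0036],[0.21,-0.07,-0.15]],[[-0.0012,-0.0049,0.0036],[0.21,-0.07,-0.15]],[[-0.0012,-0.0049,0.0037],[0.21,-0.07,-0.15]],[[-0.0012,-0.0049,0.0037],[0.21,-0.07,-0.15]],[[-0.0012,-0.0049,0.0037],[0.21,-0.07,-0.15]],[[-0.0011,-0.0049,0.0037],[0.21,-0.07,-0.15]]]
```

{"name": "drive_tool", "arguments": {
  "increments": [
    [[-0.001, -0.005, 0.0036], [0.2, 0.2, -0.1]],
    [[-0.001, -0.005, 0.0036], [0.2, 0.2, -0.1]],
    [[-0.001, -0.005, 0.0036], [0.2, 0.2, -0.1]],
    [[-0.001, -0.005, 0.0036], [0.2, 0.2, -0.1]],
    [[-0.001, -0.005, 0.0036], [0.2, 0.2, -0.1]],
    [[-0.001, -0.005, 0.0036], [0.2, 0.2, -0.1]],
    [[-0.001, -0.005, 0.0036], [0.2, 0.2, -0.1]],
    [[0, -0.0045, 0.003], [0.2, 0.2, -0.1]],
    [[0, 0, 0], [0, 0, 0]]
  ]
}}

```text
t: 15.6
ee_pos: [469.6, -136.5, 40.5]
eef_rot: [0.462, 0.887, 0.002, 0.023]
force: [0.3, 0.2, -1.7]
gripper_width: 23.0
```

```bash
python3 - <<'E'
from h import *
show(); p,R,_=cur(); off=(12,0,4.5)
mid=p+R.apply(off); B=R*Ro.from_euler('x',180,degrees=True); print("mid",mid, "low edge z", (mid+B.apply((0,12,-30)))[2],"tongue/square",(mid+B.apply((47,12,-30)))[2],(mid+B.apply((-75,12,-30)))[2])
Q2=down(0,0,-55)
plan([(tcp((475,-140,27),Q2,off),Q2,5)])
E
```

```text
t15.60 p [ 469.6 -136.5   40.5] ypr [  1.46  -2.26 -55.03] F [ 0.3  0.2 -1.7] w23.0 q [ 0.25  0.3   2.   -0.98  1.31  2.33]
mid [ 481.78610891 -139.87126125   38.43195159] low edge z 11.42471214235345 tongue/square 13.276483734901177 8.469757473394314
5 [[[-0.0014,-0.0018,0.0012],[0.0,-0.5,-0.2]],[[-0.0014,-0.0018,0.0012],[0.0,-0.5,-0.2]],[[-0.0014,-0.0018,0.0012],[0.0,-0.5,-0.2]],[[-0.0014,-0.0018,0.0012],[0.0,-0.5,-0.2]],[[-0.0013,-0.0018,0.0012],[0.0,-0.5,-0.2]]]
```

{"name": "drive_tool", "arguments": {
  "increments": [
    [[0, -0.0016, 0.0011], [0, -0.4, -0.2]],
    [[0, -0.0016, 0.0011], [0, -0.4, -0.2]],
    [[0, -0.0016, 0.0011], [0, -0.4, -0.2]],
    [[0, -0.0014, 0.001], [0, -0.5, -0.2]],
    [[0, -0.001, 0.001], [0, -0.5, -0.2]],
    [[0, 0, 0], [0, 0, 0]]
  ]
}}

```text
t: 16.2
ee_pos: [470.8, -136.4, 31.3]
eef_rot: [0.462, 0.887, 0.001, 0.001]
force: [0.2, 0.3, -1.1]
gripper_width: 23.0
```

```bash
python3 - <<'E'
from h import *
show(); p,R,_=cur(); off=(12,0,4.5)
mid=p+R.apply(off); B=R*Ro.from_euler('x',180,degrees=True); print("mid",mid, "low edge z", (mid+B.apply((0,12,-30)))[2],"tongue/square",(mid+B.apply((47,12,-30)))[2],(mid+B.apply((-75,12,-30)))[2])
E
```

```text
t16.20 p [ 470.8 -136.4   31.3] ypr [ 1.400e-01 -4.000e-02 -5.501e+01] F [ 0.2  0.3 -1.1] w23.0 q [ 0.24  0.36  1.95 -0.96  1.33  2.31]
mid [ 482.79950039 -140.08570204   28.74113002] low edge z 1.7056082901882945 tongue/square 1.7409245227521843 1.6492525999267684
```

{"name": "drive_tool", "arguments": {
  "increments": [
    [[0, 0, 0], [0, 0, 0]],
    [[0, 0, 0], [0, 0, 0]],
    [[0, 0, 0], [0, 0, 0]],
    [[0, 0, 0], [0, 0, 0]]
  ],
  "gripper": 0.033
}}

```text
t: 16.6
ee_pos: [471.1, -136.6, 31.9]
eef_rot: [0.462, 0.887, 0.001, 0.001]
force: [-0.3, 0.4, -0.7]
gripper_width: 33.2
```

{"name": "drive_tool", "arguments": {
  "increments": [
    [[0, 0, -0.008], [0, 0, 0]],
    [[0, 0, -0.01], [0, 0, 0]],
    [[0, 0, -0.015], [0, 0, 0]],
    [[0, 0, -0.02], [0, 0, 0]],
    [[0, 0, -0.02], [0, 0, 0]],
    [[0, 0, -0.02], [0, 0, 0]],
    [[0, 0, 0], [0, 0, 0]]
  ]
}}

```text
t: 17.3
ee_pos: [471.6, -52.7, 91.5]
eef_rot: [0.462, 0.887, 0.0, 0.003]
force: [0.1, -0.6, 0.7]
gripper_width: 33.3
```

```bash
python3 - <<'E'
from h import *
show()
Q=down(0)
plan([((470,-60,170),down(0,0,-25),6),((440,-130,230),Q,5)])
t=arm.snapshot("top"); s=arm.snapshot("side"); cv2.imwrite("pics/t6.png",t)
cv2.imwrite("pics/m6.png",np.hstack([cv2.resize(t[170:290,280:420],None,fx=3,fy=3,interpolation=cv2.INTER_CUBIC),cv2.resize(s[140:260,220:340],None,fx=3,fy=3,interpolation=cv2.INTER_CUBIC)]))
E
```

```text
t17.30 p [471.6 -52.7  91.5] ypr [  0.18  -0.25 -54.97] F [ 0.1 -0.6  0.7] w33.3 q [ 0.4   0.3   1.87 -0.86  1.5   2.28]
11 [[[-0.0002,0.0114,-0.0065],[4.99,-0.05,-0.0]],[[-0.0002,0.0108,-0.0075],[4.99,-0.05,-0.0]],[[-0.0002,0.0101,-0.0084],[4.99,-0.05,-0.0]],[[-0.0002,0.0093,-0.0092],[4.99,-0.05,-0.0]],[[-0.0002,0.0085,-0.01],[4.99,-0.05,-0.0]],[[-0.0003,0.0076,-0.0107],[4.99,-0.05,-0.0]],[[-0.006,0.0178,-0.005],[5.0,0.0,0.0]],[[-0.006,0.0173,-0.0065],[5.0,0.0,0.0]],[[-0.006,0.0166,-0.008],[5.0,0.0,0.0]],[[-0.006,0.0159,-0.0094],[5.0,0.0,0.0]],[[-0.006,0.015,-0.0107],[5.0,0.0,0.0]]]
```

View pics/m6.png

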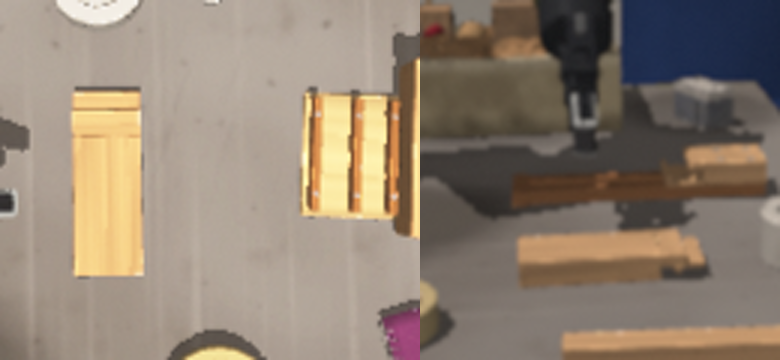

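```bash
python3 - <<'E'
from h import *
t=cv2.imread("pics/t6.png").astype(int)
m=((t[:,:,2]-t[:,:,0])>50).astype(np.uint8)
m[:, :295]=0; m[:,340:]=0; m[:190]=0;m[268:]=0
ys,xs=np.nonzero(m); print(xs.min(),xs.max(),ys.min(),ys.max())
for v in range(195,266,10):
    r=np.nonzero(m[v])[0]; print(v,r.min(),r.max(), bp("top",r.min()-.5,v,24)[:2].round(1), bp("top",r.max()+.5,v,24)[:2].round(1))
for u in (308,316,324):
    r=np.nonzero(m[:,u])[0]; print(u,r.min(),r.max(),bp("top",u,r.max()+.5,24)[:2].round(1),bp("top",u,r.min()-.5,14)[:2].round(1))
    print(t[r.min():r.min()+20,u].sum(1))
E
```

```text
304 327 200 261Traceback (most recent call last):
  File "<stdin>", line 7, in <module>
    return umr_minimum(a, axis, None, out, keepdims, initial, where)
ValueError: zero-size array to reduction operation minimum which has no identity
```

{"name": "drive_tool", "arguments": {
  "increments": [
    [[0, 0.0114, -0.0065], [5, 0, 0]],
    [[0, 0.0108, -0.0075], [5, 0, 0]],
    [[0, 0.01, -0.0084], [5, 0, 0]],
    [[0, 0.0093, -0.0092], [5, 0, 0]],
    [[0, 0.0085, -0.01], [5, 0, 0]],
    [[0, 0.0076, -0.0107], [5, 0, 0]],
    [[0, 0.0178, -0.005], [5, 0, 0]],
    [[0, 0.0173, -0.0065], [5, 0, 0]],
    [[0, 0.0166, -0.008], [5, 0, 0]],
    [[0, 0.016, -0.0094], [5, 0, 0]],
    [[0, 0.015, -0.0107], [5, 0, 0]],
    [[0, 0, 0], [0, 0, 0]],
    [[0, 0, 0], [0, 0, 0]]
  ],
  "gripper": 0.085
}}

```text
t: 18.7
ee_pos: [463.1, -142.2, 222.6]
eef_rot: [-0.014, 1.0, 0.0, -0.006]
force: [-0.5, -0.5, -0.6]
gripper_width: 84.7
```

```bash
python3 - <<'E'
from h import *
show()
E
```

```text
t18.70 p [ 463.1 -142.2  222.6] ypr [0.02 0.65 1.63] F [-0.5 -0.5 -0.6] w84.7 q [-0.42 -0.17  1.78  0.02  1.55  1.15]
```

```bash
python3 - <<'E'
from h import *
t=cv2.imread("pics/t6.png").astype(int)
m=((t[:,:,2]-t[:,:,0])>50).astype(np.uint8)
m[:, :295]=0; m[:,340:]=0; m[:190]=0;m[268:]=0
for v in range(205,261,10):
    r=np.nonzero(m[v])[0]; print(v,r.min(),r.max(), bp("top",r.min()-.5,v,24)[:2].round(1), bp("top",r.max()+.5,v,24)[:2].round(1))
for u in (308,316,324):
    r=np.nonzero(m[:,u])[0]; print(u,r.min(),r.max(),bp("top",u,r.max()+.5,24)[:2].round(1),bp("top",u,r.min()-.5,14)[:2].round(1))
a=arm.snapshot("wrist");c=arm.calibration("wrist"); cv2.imwrite("pics/w7.png",a); a=a.astype(int)
m=((a[:,:,2]-a[:,:,0])>50)
for x0,y0 in((415,-140),(440,-140),(500,-140),(540,-140)):
    u,v=pr("wrist",(x0,y0,24),c); r=np.nonzero(m[int(v),int(u)-90:int(u)+90])[0]+int(u)-90
    print(x0,u,v,r.min(),r.max(),bp("wrist",r.min()-.5,int(v),24,c)[:2].round(1),bp("wrist",r.max()+.5,int(v),24,c)[:2].round(1))
u=int(pr("wrist",(480,-140,24),c)[0])
r=np.nonzero(m[:,u])[0]; print(r,bp("wrist",u,r.max()+.5,24,c),bp("wrist",u,r.min()-.5,14,c))
E
```

```text
205 304 326 [553.8 -94.3] [ 552.7 -155.4]
215 304 326 [527.2 -94. ] [ 526.1 -154.9]
225 304 326 [500.8 -93.6] [ 499.7 -154.4]
235 304 326 [474.5 -93.3] [ 473.5 -153.9]
245 304 327 [448.3 -92.9] [ 447.3 -156.1]
255 304 327 [422.2 -92.6] [ 421.3 -155.6]
308 200 261 [ 405.2 -104.2] [ 569.1 -106. ]
316 200 261 [ 404.9 -125.1] [ 568.7 -127.5]
324 200 261 [ 404.6 -146.1] [ 568.3 -149. ]
415 319.97477297677426 208.63985691342853 286 332 [415.4 -94.9] [ 416.  -156.3]
440 320.03998459455255 190.1637765283686 285 332 [439.9 -94.4] [ 440.3 -155.9]
500 320.20775030108734 142.6315608681241 284 333 [500.6 -95.2] [ 500.8 -156.1]
540 320.32939050979945 108.16785101413541 283 334 [540.2 -95.4] [ 540.2 -156.6]
[ 84  85  86  87  88  89  90  91  92  93  94  95  96  97  98  99 100 101
 102 103 104 105 106 107 108 109 110 111 112 113 114 115 116 117 118 119
 120 121 122 123 124 125 126 127 128 129 130 131 132 133 134 135 136 137
 138 139 140 141 142 143 144 145 146 147 148 149 150 151 152 153 154 155
 156 157 158 159 160 161 162 163 164 165 166 167 168 169 170 171 172 173
 174 175 176 177 178 179 180 181 182 183 184 185 186 187 188 189 190 191
 192 193 194 195 196 197 198 199 200 201 202 203 204 205 206 207 208 209
 210 211 212 213 214 215 216] [ 404.05730564 -140.06970948   24.        ] [ 567.87458409 -139.34557529   14.        ]
```

```bash
python3 - <<'E'
from h import *
show(); Q=down(-0.3)
plan([((475.3,-125.3,60),Q,8)])
E
```

```text
t18.75 p [ 463.1 -141.9  222.5] ypr [0.08 0.66 1.6 ] F [ 0.3 -0.7  0.3] w85.1 q [-0.42 -0.17  1.78  0.02  1.55  1.15]
8 [[[0.0018,-0.0015,0.0203],[-0.2,0.08,0.05]],[[0.0017,-0.0016,0.0203],[-0.2,0.08,0.05]],[[0.0017,-0.0017,0.0203],[-0.2,0.08,0.05]],[[0.0017,-0.0017,0.0203],[-0.2,0.08,0.05]],[[0.0016,-0.0018,0.0203],[-0.2,0.08,0.05]],[[0.0016,-0.0019,0.0203],[-0.2,0.08,0.05]],[[0.0016,-0.0019,0.0203],[-0.2,0.08,0.05]],[[0.0015,-0.002,0.0203],[-0.2,0.08,0.05]]]
```

{"name": "drive_tool", "arguments": {
  "increments": [
    [[0.0017, -0.0017, 0.02], [-0.2, 0.1, 0.05]],
    [[0.0017, -0.0017, 0.02], [-0.2, 0.1, 0.05]],
    [[0.0017, -0.0017, 0.02], [-0.2, 0.1, 0.05]],
    [[0.0017, -0.0017, 0.02], [-0.2, 0.1, 0.05]],
    [[0.0017, -0.0017, 0.02], [-0.2, 0.1, 0.05]],
    [[0.0017, -0.0017, 0.02], [-0.2, 0.1, 0.05]],
    [[0.0017, -0.002, 0.02], [-0.2, 0.1, 0.05]],
    [[0.0017, -0.002, 0.015], [-0.2, 0, 0.05]],
    [[0, 0, 0], [0, 0, 0]]
  ]
}}

```text
t: 19.65
ee_pos: [470.0, -111.7, 53.5]
eef_rot: [0.003, 1.0, 0.007, -0.006]
force: [-0.8, -0.8, 0.6]
gripper_width: 85.1
```

```bash
python3 - <<'E'
from h import *
show(); Q=down(-0.3)
plan([((475.3,-125.3,-9),Q,8)])
E
```

```text
t19.65 p [ 470.  -111.7   53.5] ypr [ 0.76  0.68 -0.37] F [-0.8 -0.8  0.6] w85.1 q [-0.33 -0.02  1.97 -0.01  1.21  1.23]
8 [[[0.0007,0.0017,0.0078],[0.05,0.08,0.13]],[[0.0007,0.0017,0.0078],[0.05,0.08,0.13]],[[0.0007,0.0017,0.0078],[0.05,0.08,0.13]],[[0.0007,0.0017,0.0078],[0.05,0.08,0.13]],[[0.0007,0.0017,0.0078],[0.05,0.08,0.13]],[[0.0007,0.0017,0.0078],[0.05,0.08,0.13]],[[0.0007,0.0017,0.0078],[0.05,0.08,0.13]],[[0.0007,0.0017,0.0078],[0.05,0.08,0.13]]]
```

{"name": "drive_tool", "arguments": {
  "increments": [
    [[0.001, 0.0045, 0.005], [0.1, 0.2, 0.3]],
    [[0.001, 0.0045, 0.005], [0.1, 0.2, 0.3]],
    [[0.001, 0.0035, 0.005], [0.1, 0.2, 0.3]],
    [[0, 0, 0], [0, 0, 0]],
    [[0, 0, 0], [0, 0, 0]]
  ]
}}

```text
t: 20.15
ee_pos: [473.9, -124.1, 38.8]
eef_rot: [0.001, 1.0, -0.0, 0.0]
force: [-0.3, 0.2, 0.4]
gripper_width: 85.1
```

```bash
python3 - <<'E'
from h import *
show(); Q=down(-0.3)
plan([((475.3,-125.3,-9),Q,8)])
E
```

```text
t20.15 p [ 473.9 -124.1   38.8] ypr [-0.01 -0.04 -0.15] F [-0.3  0.2  0.4] w85.1 q [-0.36  0.01  1.97 -0.    1.17  1.21]
8 [[[0.0002,0.0001,0.006],[0.02,-0.0,0.04]],[[0.0002,0.0001,0.006],[0.02,-0.0,0.04]],[[0.0002,0.0001,0.006],[0.02,-0.0,0.04]],[[0.0002,0.0001,0.006],[0.02,-0.0,0.04]],[[0.0002,0.0001,0.006],[0.02,-0.0,0.04]],[[0.0002,0.0001,0.006],[0.02,-0.0,0.04]],[[0.0002,0.0001,0.006],[0.02,-0.0,0.04]],[[0.0002,0.0001,0.006],[0.02,-0.0,0.04]]]
```

{"name": "drive_tool", "arguments": {
  "increments": [
    [[0.0002, 0.0002, 0.006], [0, 0, 0]],
    [[0.0002, 0.0002, 0.006], [0, 0, 0]],
    [[0.0002, 0.0002, 0.006], [0, 0, 0]],
    [[0.0002, 0.0002, 0.006], [0, 0, 0.1]],
    [[0.0002, 0.0002, 0.006], [0, 0, 0.1]],
    [[0.0002, 0.0002, 0.006], [0, 0, 0]],
    [[0.0002, 0, 0.005], [0, 0, 0]],
    [[0, 0, 0.002], [0, 0, 0]],
    [[0, 0, 0], [0, 0, 0]]
  ]
}}

```text
t: 21.05
ee_pos: [475.6, -125.9, -7.9]
eef_rot: [0.001, 1.0, -0.002, 0.0]
force: [-0.1, -0.4, -0.2]
gripper_width: 84.9
```

{"name": "drive_tool", "arguments": {
  "increments": [
    [[0, 0, 0], [0, 0, 0]],
    [[0, 0, 0], [0, 0, 0]],
    [[0, 0, 0], [0, 0, 0]],
    [[0, 0, 0], [0, 0, 0]]
  ],
  "gripper": 0.0,
  "newtons": 45
}}

```text
t: 21.45
ee_pos: [476.0, -126.1, -7.2]
eef_rot: [0.002, 1.0, -0.002, 0.001]
force: [0.0, -0.1, -1.2]
gripper_width: 59.2
```

```bash
python3 - <<'E'
from h import *
show()
# 2D clearance model in groove frame (x, height above bench)
def rect(a,b,c,d,n=60):
    x=np.linspace(a,b,n);y=np.linspace(c,d,n);X,Y=np.meshgrid(x,y)
    return np.c_[X.ravel(),Y.ravel()]
BR=[(-75,47.5,0,24),(47.5,70,12.5,24),(60.5,65.5,6,12.5),(70,86.5,11,16)]
EN=[(-24,-19,16,27),(-28,16,10,20),(0,30,34,40),(16,30,10,40),(-180,-28,0,16)]
def bpts(step=.5):
    P=[]
    for a,b,c,d in BR:
        P.append(rect(a,b,c,d,int(max(b-a,d-c)/step)+2) if b-a<40 else np.vstack([np.c_[np.arange(a,b+.1,1),0*np.arange(a,b+.1,1)+h] for h in (c,d)]))
    return np.vstack(P)
BP=bpts()
def clear(tipx,tipz,th):
    # th rad: tongue down; tip is (86.5,13.5)
    q=BP-[86.5,13.5]; c,s=np.cos(th),np.sin(th)
    X=tipx+q[:,0]*c+q[:,1]*s; Z=tipz-q[:,0]*s+q[:,1]*c
    m=1e9
    for a,b,lo,hi in EN:
        dx=np.maximum(a-X,X-b);dz=np.maximum(lo-Z,Z-hi)
        d=np.where((dx<=0)&(dz<=0),np.maximum(dx,dz),np.hypot(np.maximum(dx,0),np.maximum(dz,0)))
        m=min(m,d.min())
    return m
for deg in (30,27,24,21,18,15,12,9,6,4,2,0):
    best=[]
    for tx in np.arange(-12,16,2):
        b=max((clear(tx,tz,np.radians(deg)),tz) for tz in np.arange(20,40,.5))
        best.append("%g:%.1f@%.1f"%(tx,b[0],b[1]))
    print(deg," ".join(best))
E
```

```text
t21.45 p [ 476.  -126.1   -7.2] ypr [-0.27 -0.1  -0.17] F [ 0.  -0.1 -1.2] w59.2 q [-0.36  0.09  1.98 -0.    1.07  1.22]
30 -12:10.9@39.5 -10:8.9@39.5 -8:7.0@39.5 -6:5.5@29.0 -4:4.9@27.5 -2:4.1@27.5 0:3.6@27.0 2:3.0@26.0 4:2.7@25.5 6:2.3@24.5 8:1.7@24.5 10:0.3@25.0 12:-0.8@25.5 14:-1.9@26.0
27 -12:11.0@39.5 -10:9.0@39.5 -8:7.1@39.5 -6:5.4@29.5 -4:4.4@28.0 -2:3.8@28.0 0:3.3@27.5 2:2.8@27.0 4:2.4@26.5 6:2.3@25.5 8:2.3@24.5 10:0.8@25.0 12:-0.5@25.5 14:-1.6@26.5
24 -12:11.1@39.5 -10:9.2@39.5 -8:7.2@39.5 -6:5.3@39.5 -4:4.0@29.0 -2:3.2@28.5 0:2.7@28.0 2:2.2@27.5 4:1.9@27.0 6:1.9@26.5 8:2.0@25.5 10:1.3@25.0 12:-0.1@26.0 14:-1.3@27.0
21 -12:11.3@39.5 -10:9.3@39.5 -8:7.3@39.5 -6:5.4@39.5 -4:3.8@29.5 -2:2.5@29.0 0:2.2@29.0 2:1.9@28.5 4:1.7@28.0 6:1.5@27.0 8:1.6@26.5 10:1.9@25.5 12:0.3@26.0 14:-0.9@27.0
18 -12:11.4@39.5 -10:9.4@39.5 -8:7.5@39.5 -6:5.6@39.5 -4:3.7@39.5 -2:2.0@30.0 0:1.8@29.5 2:1.4@29.0 4:1.0@28.5 6:1.2@28.0 8:1.2@27.5 10:2.0@26.0 12:0.9@26.5 14:-0.5@27.5
15 -12:11.4@39.5 -10:9.5@39.5 -8:7.6@39.5 -6:5.7@39.5 -4:3.7@39.5 -2:1.8@39.5 0:1.2@30.0 2:0.8@30.0 4:0.8@29.5 6:0.8@29.0 8:0.
[... 375 characters left out ...]
0.8@28.0
6 -12:10.7@39.5 -10:9.9@39.5 -8:7.9@39.5 -6:5.9@39.5 -4:3.9@39.5 -2:1.9@39.5 0:-0.0@39.5 2:-0.6@32.0 4:-0.5@31.5 6:-0.5@31.5 8:0.4@30.0 10:2.4@28.0 12:0.7@29.5 14:0.2@29.5
4 -12:10.5@39.5 -10:9.9@39.5 -8:7.9@39.5 -6:6.0@39.5 -4:4.0@39.5 -2:2.0@39.5 0:-0.0@39.5 2:-1.0@32.0 4:-0.8@32.0 6:-0.8@32.0 8:0.5@30.0 10:1.8@29.0 12:0.3@30.0 14:-0.2@30.5
2 -12:10.2@39.5 -10:9.2@39.5 -8:7.8@39.5 -6:6.0@39.5 -4:4.0@39.5 -2:2.0@39.5 0:-0.0@39.5 2:-1.2@32.5 4:-1.2@32.5 6:-1.2@32.5 8:0.8@30.0 10:1.4@29.5 12:-0.1@31.0 14:-0.6@31.5
0 -12:10.0@39.5 -10:8.6@39.5 -8:7.1@39.5 -6:5.8@39.5 -4:4.0@39.5 -2:2.0@39.5 0:0.0@39.5 2:-1.5@33.0 4:-1.5@33.0 6:-1.0@32.5 8:1.0@30.5 10:1.0@30.5 12:-0.5@32.0 14:-1.0@32.5
```

```bash
cat >> h.py <<'E'
G=np.array([581.,76.,0.]); GY=-0.75; TIP=np.array([90.8,0,-20.7])
def pose(tx,tz,deg,g=None,gy=None,tip=None,ty=0):
    g=G if g is None else g; gy=GY if gy is None else gy; tip=TIP if tip is None else tip
    Q=down(gy,deg); P=g+Ro.from_euler('z',gy,degrees=True).apply([tx,ty,0])+[0,0,tz]-Q.apply(tip)
    return P,Q
def where(g=None,gy=None,tip=None):
    g=G if g is None else g; gy=GY if gy is None else gy; tip=TIP if tip is None else tip
    p,R,s=cur(); X=Ro.from_euler('z',-gy,degrees=True).apply(p+R.apply(tip)-g)
    e=(R*Ro.from_euler('x',180,degrees=True)).as_euler('ZYX',degrees=True)
    print("t%.2f"%s["t"],"tip x,y,z",X.round(1),"yaw-g %.2f pitch %.2f roll %.2f"%(e[0]-gy,e[1],e[2]),"F",np.round(s["force"],1),"w%.1f"%s["gripper_width"])
E
python3 - <<'E'
from h import *
where()
P,Q=pose(-70,110,27)
plan([((470,-115,90),down(-0.4,6),5),(P,Q,9)])
E
```

```text
t21.45 tip x,y,z [ -11.5 -202.6   13.7] yaw-g 0.48 pitch -0.10 roll -0.17 F [ 0.  -0.1 -1.2] w59.2
14 [[[-0.0012,-0.0021,-0.0194],[0.04,-1.22,0.03]],[[-0.0016,-0.0022,-0.0194],[0.04,-1.22,0.03]],[[-0.002,-0.0022,-0.0194],[0.04,-1.22,0.03]],[[-0.0024,-0.0022,-0.0193],[0.04,-1.22,0.03]],[[-0.0028,-0.0022,-0.0193],[0.04,-1.22,0.03]],[[-0.0061,-0.0214,-0.0041],[0.01,-2.33,0.04]],[[-0.0063,-0.0214,-0.0039],[0.01,-2.33,0.04]],[[-0.0064,-0.0214,-0.0036],[0.01,-2.33,0.04]],[[-0.0066,-0.0214,-0.0034],[0.01,-2.33,0.04]],[[-0.0067,-0.0214,-0.0031],[0.01,-2.33,0.04]],[[-0.0069,-0.0214,-0.0028],[0.01,-2.33,0.04]],[[-0.007,-0.0214,-0.0025],[0.01,-2.33,0.04]],[[-0.0071,-0.0214,-0.0022],[0.01,-2.33,0.04]],[[-0.0072,-0.0214,-0.0019],[0.01,-2.33,0.04]]]
```

{"name": "drive_tool", "arguments": {
  "increments": [
    [[-0.0012, -0.002, -0.0194], [0, -1.2, 0]],
    [[-0.0016, -0.002, -0.0194], [0, -1.2, 0]],
    [[-0.002, -0.002, -0.0194], [0, -1.2, 0]],
    [[-0.0024, -0.002, -0.0194], [0, -1.2, 0]],
    [[-0.0028, -0.002, -0.0194], [0, -1.2, 0]],
    [[-0.006, -0.0215, -0.004], [0, -2.3, 0]],
    [[-0.0063, -0.0215, -0.004], [0, -2.3, 0]],
    [[-0.0064, -0.0215, -0.0036], [0, -2.3, 0]],
    [[-0.0066, -0.0215, -0.0034], [0, -2.3, 0]],
    [[-0.0067, -0.0215, -0.003], [0, -2.3, 0]],
    [[-0.007, -0.0215, -0.0028], [0, -2.3, 0]],
    [[-0.007, -0.0215, -0.0025], [0, -2.3, 0]],
    [[-0.007, -0.0215, -0.0022], [0, -2.3, 0]],
    [[-0.007, -0.0215, -0.002], [0, -2.3, 0]],
    [[0, 0, 0], [0, 0, 0]],
    [[0, 0, 0], [0, 0, 0]]
  ]
}}

```text
t: 23.05
ee_pos: [416.7, 86.4, 136.1]
eef_rot: [0.001, 0.971, -0.003, -0.239]
force: [0.4, 1.5, -2.9]
gripper_width: 58.8
```

```bash
python3 - <<'E'
from h import *
show(); where()
plan([(*pose(-22,52,27),6)])
E
```

```text
t23.05 p [416.7  86.4 136.1] ypr [-0.46 27.69 -0.21] F [ 0.4  1.5 -2.9] w58.8 q [0.06 0.22 1.63 0.03 1.78 1.64]
t23.05 tip x,y,z [-74.4   8.8 112.3] yaw-g 0.29 pitch 27.69 roll -0.21 F [ 0.4  1.5 -2.9] w58.8
6 [[[0.0124,0.0014,0.005],[0.06,0.12,0.04]],[[0.0124,0.0014,0.0051],[0.06,0.12,0.04]],[[0.0124,0.0014,0.0051],[0.06,0.12,0.04]],[[0.0124,0.0014,0.0051],[0.06,0.12,0.04]],[[0.0124,0.0014,0.0051],[0.06,0.12,0.04]],[[0.0124,0.0014,0.0051],[0.06,0.12,0.04]]]
```

{"name": "drive_tool", "arguments": {
  "increments": [
    [[0.0122, 0.0015, 0.005], [0, 0.1, 0]],
    [[0.0122, 0.0015, 0.005], [0, 0.1, 0]],
    [[0.0122, 0.0015, 0.005], [0, 0.1, 0]],
    [[0.0122, 0.0015, 0.005], [0, 0.1, 0]],
    [[0.0122, 0.0015, 0.005], [0, 0.1, 0]],
    [[0.009, 0.0012, 0.004], [0, 0.1, 0]],
    [[0, 0, 0], [0, 0, 0]],
    [[0, 0, 0], [0, 0, 0]]
  ]
}}

```text
t: 23.85
ee_pos: [468.5, 71.9, 73.9]
eef_rot: [0.001, 0.973, -0.006, -0.232]
force: [-0.6, -0.5, -1.4]
gripper_width: 59.1
```

```bash
python3 - <<'E'
from h import *
import pickle
where()
a=arm.snapshot("wrist");c=arm.calibration("wrist"); s=arm.snapshot("side"); cv2.imwrite("pics/w8.png",a);cv2.imwrite("pics/s8.png",s)
p,R,_=cur(); pickle.dump((c,p,R.as_quat()),open("w8.pkl","wb"))
z=Ro.from_euler('z',GY,degrees=True)
def g(x,y,h): return pr("wrist",G+z.apply([x,y,0])+[0,0,h],c).round(1)
def b(x,y,yy): return pr("wrist",p+R.apply(TIP+[x,y,yy]),c).round(1)
print("lip front top L/R",g(0,30,40),g(0,-30,40),"far",g(82,30,40),g(82,-30,40),"ridge",g(-19,30,27),g(-19,-30,27))
print("tip top edge",b(0,-30,-2.5),b(0,30,-2.5),"block top x=70",b(-16.5,-30,-10.5),b(-16.5,30,-10.5))
A=a[0:330,170:470]; S=s[160:225,240:360]
o=np.zeros((600,800,3),np.uint8); o[:594,:540]=cv2.resize(A,(540,594),interpolation=cv2.INTER_CUBIC); o[:195,545:785]=cv2.resize(S,(240,195)); cv2.imwrite("pics/m8.png",o)
E
```

```text
t23.85 tip x,y,z [-22.   -5.4  51.3] yaw-g -0.00 pitch 26.89 roll -0.28 F [-0.6 -0.5 -1.4] w59.1
lip front top L/R [229.7   0.7] [378.9   0.8] far [ 145.4 -484.2] [ 439.3 -481.6] ridge [243.9  43.4] [368.5  43.5]
tip top edge [245.5  67.2] [389.4  67.1] block top x=70 [243.7 108.3] [391.3 108.1]
```

View pics/m8.png

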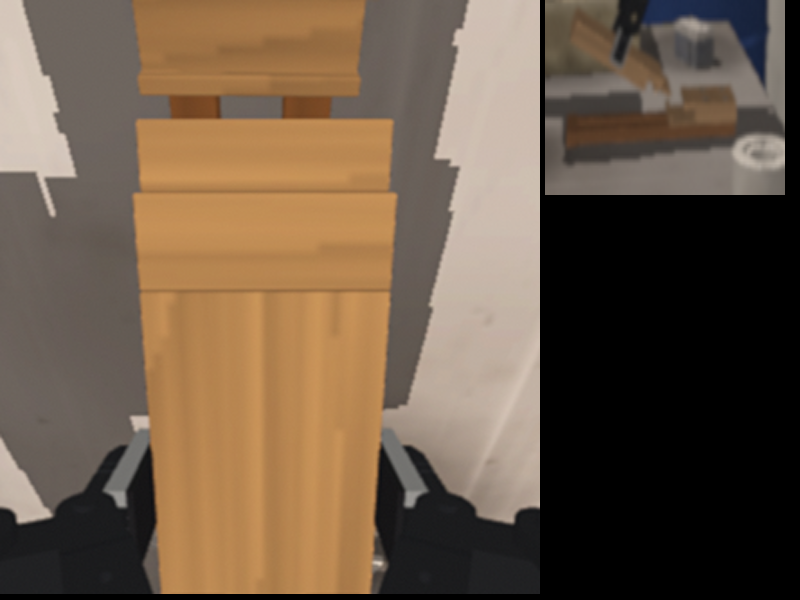

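```bash
python3 - <<'E'
from h import *
import pickle
c,p,q=pickle.load(open("w8.pkl","rb")); z=Ro.from_euler('z',GY,degrees=True)
def g(x,y,h): return pr("wrist",G+z.apply([x,y,0])+[0,0,h],c).round(1)
for n,x,h in(("lipbot",0,34),("ledge at lip",0,20),("ridge back top",-19,27),("ridge front top",-24,27),("ridge front bottom",-24,20),("ridge bottom16",-24,16),("ledge front?",-28,20)): print(n,g(x,30,h),g(x,-30,h))
a=cv2.imread("pics/w8.png").astype(int)
print(list(enumerate(a[0:66,300].sum(1).tolist())))
for v in (10,25,40,46,50): 
    m=np.nonzero((a[v,200:430,2]-a[v,200:430,0])>50)[0]+200; print(v,m.min(),m.max())
# tops-edge of end board from the top image with lip front
t=cv2.imread("pics/top0.png").astype(int); print("top col 241:",[(v,int(t[v,241].sum())) for v in range(160,210)])
print("pred rows top: ", [(n,pr("top",G+z.apply([x,5,0])+[0,0,h]).round(1)) for n,x,h in(("end",82,40),("lip",0,40),("ridgeb",-19,27),("ridgef",-24,27),("rf16",-24,16))])
E
```

```text
lipbot [232.8  -1.9] [376.6  -1.8]
ledge at lip [239.4  -7.2] [371.7  -7.1]
ridge back top [243.9  43.4] [368.5  43.5]
ridge front top [245.6  54.6] [367.3  54.6]
ridge front bottom [248.1  50.3] [365.4  50.3]
ridge bottom16 [249.4  47.9] [364.4  47.9]
ledge front? [249.4  58.6] [364.5  58.6]
[(0, 319), (1, 327), (2, 328), (3, 335), (4, 337), (5, 339), (6, 343), (7, 349), (8, 346), (9, 348), (10, 350), (11, 354), (12, 351), (13, 353), (14, 357), (15, 354), (16, 353), (17, 354), (18, 353), (19, 351), (20, 348), (21, 344), (22, 341), (23, 335), (24, 329), (25, 322), (26, 314), (27, 307), (28, 306), (29, 311), (30, 314), (31, 321), (32, 326), (33, 331), (34, 330), (35, 336), (36, 338), (37, 343), (38, 345), (39, 336), (40, 319), (41, 336), (42, 366), (43, 375), (44, 363), (45, 349), (46, 351), (47, 347), (48, 341), (49, 334), (50, 328), (51, 320), (52, 294), (53, 292), (54, 296), (55, 298), (56, 298), (57, 300), (58, 303), (59, 300), (60, 296), (61, 299), (62, 300), (63, 300), (64, 298), (65, 318)]
10 245 371
25 247 369
40 248 368
46 247 369
50 247 369
top col 241: [(160, 470), (161, 275), (162, 280), (163, 282), (164, 348), (165, 525), (166, 582), (167, 583), (168, 580), (169, 581), (170, 581), (171, 582), (172, 582), (173, 582), (174, 572), (175, 547), (176, 541), (177, 546), (178, 548), (179, 548), (180, 554), (181, 557), (182, 554), (183, 558), (184, 560), (185, 564), (186, 565), (187, 565), (188, 568), (189, 597), (190, 645), (191, 569), (192, 558), (193, 557), (194, 569), (195, 549), (196, 437), (197, 532), (198, 557), (199, 571), (200, 565), (201, 536), (202, 491), (203, 380), (204, 542), (205, 493), (206, 495), (207, 499), (208, 498), (209, 495)]
pred rows top:  [('end', array([236.9, 164.7])), ('lip', array([236.4, 195.5])), ('ridgeb', array([237.5, 203.1])), ('ridgef', array([237.5, 204.9])), ('rf16', array([238.5, 205.2]))]
```

```bash
sed -i 's/581.,76.,0/582.,75.1,0/' h.py; python3 - <<'E'
from h import *
where()
plan([(*pose(-13,40,27),5)])
E
```

```text
t23.95 tip x,y,z [-23.1  -4.4  51.6] yaw-g 0.01 pitch 26.86 roll -0.28 F [-0.2  0.4 -1.6] w59.0
5 [[[0.0028,-0.0009,0.0011],[0.06,-0.03,0.0]],[[0.0028,-0.0009,0.0011],[0.06,-0.03,0.0]],[[0.0028,-0.0009,0.0011],[0.06,-0.03,0.0]],[[0.0028,-0.0009,0.0011],[0.06,-0.03,0.0]],[[0.0028,-0.0009,0.0011],[0.06,-0.03,0.0]]]
```

{"name": "drive_tool", "arguments": {
  "increments": [
    [[0.0027, -0.0009, 0.0011], [0.05, 0, 0]],
    [[0.0027, -0.0009, 0.0011], [0.05, 0, 0]],
    [[0.0027, -0.0009, 0.0011], [0.05, 0, 0]],
    [[0.0027, -0.0009, 0.001], [0.05, 0, 0]],
    [[0.002, -0.0005, 0.001], [0, 0, 0]],
    [[0, 0, 0], [0, 0, 0]],
    [[0, 0, 0], [0, 0, 0]]
  ]
}}

```text
t: 24.65
ee_pos: [478.8, 77.0, 64.2]
eef_rot: [-0.001, 0.973, -0.006, -0.231]
force: [-0.1, 0.1, -2.2]
gripper_width: 58.8
```

```bash
python3 - <<'E'
from h import *
where()
plan([(*pose(-5.5,30,27),5),(*pose(-1,28,27),4)])
E
```

```text
t24.65 tip x,y,z [-12.8   0.7  41.8] yaw-g 0.08 pitch 26.73 roll -0.04 F [-0.1  0.1 -2.2] w58.8
9 [[[0.0023,0.0001,0.0014],[0.02,-0.05,0.01]],[[0.0023,0.0001,0.0014],[0.02,-0.05,0.01]],[[0.0023,0.0001,0.0014],[0.02,-0.05,0.01]],[[0.0023,0.0001,0.0014],[0.02,-0.05,0.01]],[[0.0023,0.0001,0.0014],[0.02,-0.05,0.01]],[[0.0012,0.0,-0.0001],[0.0,0.0,0.0]],[[0.0012,0.0,-0.0001],[0.0,0.0,0.0]],[[0.0012,0.0,-0.0001],[0.0,0.0,0.0]],[[0.0012,0.0,-0.0001],[0.0,0.0,0.0]]]
```

{"name": "drive_tool", "arguments": {
  "increments": [
    [[0.002, 0.0002, 0.0014], [0, -0.05, 0]],
    [[0.002, 0.0001, 0.0014], [0, -0.05, 0]],
    [[0.002, 0.0001, 0.0014], [0, -0.05, 0]],
    [[0.002, 0.0001, 0.0014], [0, -0.05, 0]],
    [[0.002, 0.0001, 0.0014], [0, -0.05, 0]],
    [[0, 0, 0], [0, 0, 0]],
    [[0, 0, 0], [0, 0, 0]]
  ]
}}

```text
t: 25.35
ee_pos: [484.9, 76.2, 52.2]
eef_rot: [-0.001, 0.972, -0.006, -0.234]
force: [0.6, 0.8, -2.2]
gripper_width: 58.8
```

```bash
python3 - <<'E'
from h import *
where()
plan([(*pose(-2,28,27),3),(*pose(2,27,27),3),(*pose(6,25.7,27),3)])
E
```

```text
t25.35 tip x,y,z [-6.8 -0.1 29.4] yaw-g 0.07 pitch 27.03 roll -0.05 F [ 0.6  0.8 -2.2] w58.8
9 [[[0.0016,-0.0001,-0.0003],[0.03,0.01,0.02]],[[0.0016,-0.0001,-0.0003],[0.03,0.01,0.02]],[[0.0016,-0.0001,-0.0003],[0.03,0.01,0.02]],[[0.0013,-0.0,-0.0003],[0.0,0.0,0.0]],[[0.0013,-0.0,-0.0003],[0.0,0.0,0.0]],[[0.0013,-0.0,-0.0003],[0.0,0.0,0.0]],[[0.0014,-0.0,-0.0002],[0.0,0.0,0.0]],[[0.0014,-0.0,-0.0002],[0.0,0.0,0.0]],[[0.0014,-0.0,-0.0002],[0.0,0.0,0.0]]]
```

{"name": "drive_tool", "arguments": {
  "increments": [
    [[0.0014, 0, -0.0003], [0, 0, 0]],
    [[0.0014, 0, -0.0003], [0, 0, 0]],
    [[0.0014, 0, -0.0003], [0, 0, 0]],
    [[0.0013, 0, -0.0003], [0, 0, 0]],
    [[0.0013, 0, -0.0003], [0, 0, 0]],
    [[0.0005, 0, -0.0001], [0, 0, 0]],
    [[0, 0, 0], [0, 0, 0]]
  ]
}}

```text
t: 26.05
ee_pos: [493.1, 76.1, 50.5]
eef_rot: [-0.001, 0.972, -0.006, -0.233]
force: [0.2, 0.3, -2.5]
gripper_width: 58.9
```

```bash
python3 - <<'E'
from h import *
where()
plan([(*pose(3,26.8,27),2),(*pose(6,25.7,27),3),(*pose(8,24.8,27),2)])
E
```

```text
t26.05 tip x,y,z [ 1.4 -0.1 27.7] yaw-g 0.07 pitch 26.99 roll -0.05 F [ 0.2  0.3 -2.5] w58.9
7 [[[0.0009,-0.0001,0.0],[0.04,-0.01,0.03]],[[0.0009,-0.0001,0.0],[0.04,-0.01,0.03]],[[0.0011,0.0,-0.0001],[0.0,0.0,0.0]],[[0.0011,0.0,-0.0001],[0.0,0.0,0.0]],[[0.0011,0.0,-0.0001],[0.0,0.0,0.0]],[[0.0011,-0.0,-0.0001],[0.0,0.0,0.0]],[[0.0011,-0.0,-0.0001],[0.0,0.0,0.0]]]
```

No contact so far; continue in.

{"name": "drive_tool", "arguments": {
  "increments": [
    [[0.001, 0, 0], [0, 0, 0]],
    [[0.001, 0, 0], [0, 0, 0]],
    [[0.001, 0, 0], [0, 0, 0]],
    [[0.001, 0, -0.0001], [0, 0, 0]],
    [[0.001, 0, -0.0001], [0, 0, 0]],
    [[0, 0, 0], [0, 0, 0]],
    [[0, 0, 0], [0, 0, 0]]
  ]
}}

```text
t: 26.75
ee_pos: [497.9, 76.0, 48.1]
eef_rot: [-0.001, 0.972, -0.006, -0.233]
force: [-0.2, -0.7, -2.1]
gripper_width: 59.0
```

```bash
python3 - <<'E'
from h import *
where()
plan([(*pose(8.5,25.3,24),3),(*pose(9.5,25.6,21),3),(*pose(10,26,18),3),(*pose(10.5,26.5,15),3)])
E
```

```text
t26.75 tip x,y,z [ 6.2 -0.  25.4] yaw-g 0.07 pitch 27.00 roll -0.05 F [-0.2 -0.7 -2.1] w59.0
12 [[[0.0011,-0.0001,0.0013],[0.03,1.0,0.02]],[[0.0011,-0.0001,0.0013],[0.03,1.0,0.02]],[[0.001,-0.0001,0.0013],[0.03,1.0,0.02]],[[0.0007,0.0,0.0013],[0.0,1.0,0.0]],[[0.0006,0.0,0.0014],[0.0,1.0,0.0]],[[0.0006,0.0,0.0014],[0.0,1.0,0.0]],[[0.0005,-0.0,0.0014],[0.0,1.0,0.0]],[[0.0005,-0.0,0.0014],[0.0,1.0,0.0]],[[0.0005,-0.0,0.0014],[0.0,1.0,0.0]],[[0.0005,0.0,0.0014],[0.0,1.0,0.0]],[[0.0005,0.0,0.0014],[0.0,1.0,0.0]],[[0.0005,0.0,0.0014],[0.0,1.0,0.0]]]
```

{"name": "drive_tool", "arguments": {
  "increments": [
    [[0.0011, 0, 0.0012], [0, 1, 0]],
    [[0.0011, 0, 0.0012], [0, 1, 0]],
    [[0.001, 0, 0.0012], [0, 1, 0]],
    [[0.0006, 0, 0.0013], [0, 1, 0]],
    [[0.0005, 0, 0.0013], [0, 1, 0]],
    [[0, 0, 0], [0, 0, 0]]
  ]
}}

```text
t: 27.35
ee_pos: [499.0, 76.1, 40.1]
eef_rot: [-0.001, 0.982, -0.006, -0.187]
force: [-0.1, 0.4, -1.9]
gripper_width: 59.1
```

```bash
python3 - <<'E'
from h import *
where()
plan([(*pose(10,26,18),3),(*pose(10.5,26.5,15),3),(*pose(10.8,26.8,12),3),(*pose(10.5,27.6,9),3)])
E
```

```text
t27.35 tip x,y,z [ 9.1  0.  26. ] yaw-g 0.08 pitch 21.54 roll -0.04 F [-0.1  0.4 -1.9] w59.1
12 [[[0.0008,-0.0,0.0017],[0.02,1.18,0.03]],[[0.0007,-0.0,0.0018],[0.02,1.18,0.03]],[[0.0007,-0.0,0.0018],[0.02,1.18,0.03]],[[0.0005,0.0,0.0014],[0.0,1.0,0.0]],[[0.0005,0.0,0.0014],[0.0,1.0,0.0]],[[0.0005,0.0,0.0014],[0.0,1.0,0.0]],[[0.0005,-0.0,0.0015],[-0.0,1.0,0.0]],[[0.0004,-0.0,0.0015],[-0.0,1.0,0.0]],[[0.0004,-0.0,0.0015],[-0.0,1.0,0.0]],[[0.0002,0.0,0.0013],[0.0,1.0,0.0]],[[0.0002,0.0,0.0013],[0.0,1.0,0.0]],[[0.0002,0.0,0.0013],[0.0,1.0,0.0]]]
```

{"name": "drive_tool", "arguments": {
  "increments": [
    [[0.0007, 0, 0.0016], [0, 1.1, 0]],
    [[0.0007, 0, 0.0016], [0, 1.1, 0]],
    [[0.0006, 0, 0.0016], [0, 1.1, 0]],
    [[0.0005, 0, 0.0014], [0, 1, 0]],
    [[0.0005, 0, 0.0014], [0, 1, 0]],
    [[0.0005, 0, 0.0012], [0, 0.9, 0]],
    [[0, 0, 0], [0, 0, 0]]
  ]
}}

```text
t: 28.05
ee_pos: [499.2, 76.0, 29.9]
eef_rot: [-0.0, 0.992, -0.006, -0.129]
force: [-0.3, -0.3, -2.2]
gripper_width: 58.8
```

```bash
python3 - <<'E'
from h import *
where()
plan([(*pose(10.8,26.8,12),3),(*pose(10.5,27.6,9),3),(*pose(10.2,28,6),3)])
E
```

```text
t28.05 tip x,y,z [10.3  0.  26.7] yaw-g 0.09 pitch 14.79 roll -0.04 F [-0.3 -0.3 -2.2] w58.8
9 [[[0.0005,-0.0001,0.0014],[0.02,0.93,0.03]],[[0.0005,-0.0,0.0014],[0.02,0.93,0.03]],[[0.0005,-0.0,0.0014],[0.02,0.93,0.03]],[[0.0002,0.0,0.0013],[0.0,1.0,0.0]],[[0.0002,0.0,0.0013],[0.0,1.0,0.0]],[[0.0002,0.0,0.0013],[0.0,1.0,0.0]],[[0.0003,0.0,0.0015],[0.0,1.0,0.0]],[[0.0003,0.0,0.0015],[0.0,1.0,0.0]],[[0.0002,0.0,0.0015],[0.0,1.0,0.0]]]
```

{"name": "drive_tool", "arguments": {
  "increments": [
    [[0.0005, 0, 0.0014], [0, 0.9, 0]],
    [[0.0005, 0, 0.0014], [0, 0.9, 0]],
    [[0.0004, 0, 0.0014], [0, 0.9, 0]],
    [[0.0002, 0, 0.0013], [0, 1, 0]],
    [[0.0002, 0, 0.0012], [0, 1, 0]],
    [[0, 0, 0], [0, 0, 0]]
  ]
}}

```text
t: 28.65
ee_pos: [499.4, 76.0, 22.2]
eef_rot: [-0.0, 0.996, -0.006, -0.084]
force: [-0.0, -0.2, -1.2]
gripper_width: 59.0
```

```bash
python3 - <<'E'
from h import *
where()
plan([(*pose(10.2,28.1,6),3),(*pose(10,29,4),3),(*pose(10,29.5,2),3),(*pose(10,29.6,0),3)])
E
```

```text
t28.65 tip x,y,z [10.4  0.  27.4] yaw-g 0.09 pitch 9.69 roll -0.04 F [-0.  -0.2 -1.2] w59.0
12 [[[0.0004,-0.0001,0.0017],[0.02,1.23,0.03]],[[0.0004,-0.0001,0.0017],[0.02,1.23,0.03]],[[0.0003,-0.0001,0.0017],[0.02,1.23,0.03]],[[0.0002,-0.0,0.0008],[0.0,0.67,0.0]],[[0.0002,-0.0,0.0008],[0.0,0.67,0.0]],[[0.0001,-0.0,0.0008],[0.0,0.67,0.0]],[[0.0002,0.0,0.0009],[0.0,0.67,0.0]],[[0.0002,0.0,0.0009],[0.0,0.67,0.0]],[[0.0002,0.0,0.0009],[0.0,0.67,0.0]],[[0.0003,-0.0,0.001],[0.0,0.67,0.0]],[[0.0002,-0.0,0.001],[0.0,0.67,0.0]],[[0.0002,-0.0,0.001],[0.0,0.67,0.0]]]
```

{"name": "drive_tool", "arguments": {
  "increments": [
    [[0.0003, 0, 0.0016], [0, 1.2, 0]],
    [[0.0003, 0, 0.0016], [0, 1.2, 0]],
    [[0.0003, 0, 0.0016], [0, 1.2, 0]],
    [[0.0001, 0, 0.0008], [0, 0.7, 0]],
    [[0.0001, 0, 0.0008], [0, 0.7, 0]],
    [[0, 0, 0.0007], [0, 0.6, 0]],
    [[0, 0, 0], [0, 0, 0]]
  ]
}}

```text
t: 29.35
ee_pos: [499.3, 76.0, 14.5]
eef_rot: [0.0, 0.999, -0.006, -0.031]
force: [-0.5, -0.5, -2.7]
gripper_width: 58.6
```

```bash
python3 - <<'E'
from h import *
where()
plan([(*pose(10,29.5,2),3),(*pose(10,29.6,0),3)])
E
```

```text
t29.35 tip x,y,z [ 9.2  0.  29.5] yaw-g 0.10 pitch 3.59 roll -0.04 F [-0.5 -0.5 -2.7] w58.6
6 [[[0.0005,-0.0,0.0008],[0.01,0.53,0.03]],[[0.0005,-0.0,0.0008],[0.01,0.53,0.03]],[[0.0005,-0.0,0.0008],[0.01,0.53,0.03]],[[0.0003,-0.0,0.001],[0.0,0.67,0.0]],[[0.0002,-0.0,0.001],[0.0,0.67,0.0]],[[0.0002,-0.0,0.001],[0.0,0.67,0.0]]]
```

{"name": "drive_tool", "arguments": {
  "increments": [
    [[0.0005, 0, 0.0008], [0, 0.6, 0]],
    [[0.0005, 0, 0.0008], [0, 0.6, 0]],
    [[0.0004, 0, 0.0008], [0, 0.6, 0]],
    [[0.0002, 0, 0.001], [0, 0.6, 0]],
    [[0.0002, 0, 0.0008], [0, 0.6, 0]],
    [[0, 0, 0], [0, 0, 0]]
  ]
}}

```text
t: 29.95
ee_pos: [501.3, 76.0, 9.9]
eef_rot: [0.0, 1.0, -0.006, -0.003]
force: [-0.3, -0.2, -1.5]
gripper_width: 58.8
```

```bash
python3 - <<'E'
from h import *
where()
plan([(*pose(10,29.5,0),3)])
E
```

```text
t29.95 tip x,y,z [10.2 -0.  30.1] yaw-g 0.09 pitch 0.33 roll -0.04 F [-0.3 -0.2 -1.5] w58.8
3 [[[-0.0,-0.0001,0.0004],[0.01,0.11,0.03]],[[-0.0,-0.0001,0.0004],[0.01,0.11,0.03]],[[-0.0,-0.0001,0.0004],[0.01,0.11,0.03]]]
```

{"name": "drive_tool", "arguments": {
  "increments": [
    [[0, 0, 0.0005], [0, 0.1, 0]],
    [[0, 0, 0.0005], [0, 0.1, 0]],
    [[0, 0, 0.0005], [0, 0, 0]]
  ]
}}

```text
t: 30.25
ee_pos: [501.3, 76.0, 8.6]
eef_rot: [0.0, 1.0, -0.006, -0.001]
force: [-4.2, -0.4, 6.4]
gripper_width: 58.9
```

{"name": "drive_tool", "arguments": {
  "increments": [
    [[0, 0, 0.0005], [0, 0, 0]],
    [[0, 0, 0.0005], [0, 0, 0]]
  ]
}}

```text
t: 30.45
ee_pos: [501.4, 76.0, 8.6]
eef_rot: [0.0, 1.0, -0.006, -0.001]
force: [-4.1, 0.0, 5.3]
gripper_width: 59.1
```

```bash
python3 - <<'E'
from h import *
where()
E
```

```text
t30.45 tip x,y,z [10.2 -0.  29. ] yaw-g 0.10 pitch 0.14 roll -0.05 F [-4.1  0.   5.3] w59.1
```

{"name": "drive_tool", "arguments": {
  "increments": [
    [[0, 0, 0], [0, 0, 0]],
    [[0, 0, 0], [0, 0, 0]],
    [[0, 0, 0], [0, 0, 0]],
    [[0, 0, 0], [0, 0, 0]]
  ],
  "gripper": 0.08
}}

```text
t: 30.85
ee_pos: [502.6, 76.0, 9.3]
eef_rot: [0.0, 1.0, -0.006, -0.0]
force: [-0.4, -0.1, -0.3]
gripper_width: 80.2
```

{"name": "drive_tool", "arguments": {
  "increments": [
    [[0, 0, -0.005], [0, 0, 0]],
    [[0, 0, -0.01], [0, 0, 0]],
    [[0, 0, -0.02], [0, 0, 0]],
    [[0, 0, -0.03], [0, 0, 0]],
    [[0, 0, -0.03], [0, 0, 0]],
    [[-0.02, 0, -0.03], [0, 0, 0]],
    [[-0.02, 0, -0.02], [0, 0, 0]],
    [[0, 0, 0], [0, 0, 0]]
  ]
}}

```text
t: 31.65
ee_pos: [461.5, 76.5, 164.7]
eef_rot: [0.0, 1.0, -0.006, 0.0]
force: [0.1, -0.0, 0.5]
gripper_width: 80.5
```

```bash
python3 - <<'E'
from h import *
where()
a=arm.snapshot("wrist");c=arm.calibration("wrist"); s=arm.snapshot("side")
z=Ro.from_euler('z',GY,degrees=True)
def g(x,y,h): return pr("wrist",G+z.apply([x,y,0])+[0,0,h],c).round(1)
print("lip top front",g(0,30,40),g(0,-30,40),"seated block x=70 top edge",g(-5,30,40),g(-5,-30,40),"square end",g(-150,30,40),g(-150,-30,40))
print("side pred bottom of square end, tops",pr("side",G+z.apply([-150,-30,0])+[0,0,16]),pr("side",G+z.apply([-150,-30,0])+[0,0,40]),pr("side",G+z.apply([-5,-30,0])+[0,0,40]))
o=np.zeros((600,800,3),np.uint8); o[:400,:560]=a[:,40:600]
o[:]=0; o[:375,:600]=cv2.resize(a,(600,375)); o[380:600,:528]=cv2.resize(s[170:225,235:367],(528,220),interpolation=cv2.INTER_CUBIC)
cv2.imwrite("pics/m9.png",o)
E
```

```text
t31.65 tip x,y,z [-29.7   0.  185.5] yaw-g 0.09 pitch -0.05 roll -0.03 F [ 0.1 -0.   0.5] w80.5
lip top front [283.2  58.1] [351.   58.1] seated block x=70 top edge [283.4  64.2] [350.8  64.3] square end [288.  217.4] [346.  217.4]
side pred bottom of square end, tops [261.33004137 203.11553912] [261.0186739  195.67714365] [308.35084798 193.9686442 ]
```

View pics/m9.png

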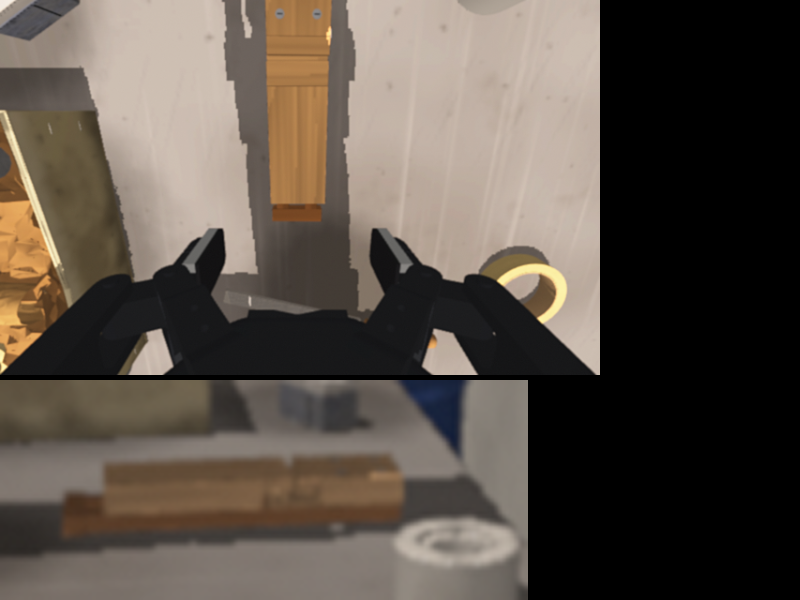

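```bash
python3 -c "
from plant import arm
print(arm.finish_job())"
```

```text
the job is handed in; nothing more can be done
None
```

I handed the job in at about 32 s. The tongued board looks seated and locked in the strip, and the last pictures agree with that. No verdict was reported.

**What I did:**
- I took the tongued board from the rack's +y slot and set it on edge on the bench to grip it higher.
- I then rolled it over, let it down flat with the underside down, and released it.
- I took it again by its long sides, angled the tongue in at 27°, lowered it flat, let it go and withdrew.

**Last checks:**
- **Seat:** contact force appeared only at the end, about 6 N up and 4 N back, with the tongue tip reading 29.0 mm high against 29.5 mm expected.
- **Depth:** the tongue was 10.2 mm into the groove by the arm's reading, and about 10.5 mm by the last wrist picture.
- **Alignment:** the angle in line was off by about 0.1° and sideways by about 0 mm, both by my own estimate of the groove's position. The picture shows the sides in line and the tops flush.
- **Other objects:** the last picture that showed the plain board, after the tongued board had been laid flat, had it still standing in the rack. I never went near the hub or spanner, and I did not measure either again at the end.

**What disagreed:**
- The fingertips stood about 27 mm farther back along the tool than stated.
- Because of that, my first grasp closed on nothing just above the board; I corrected for the offset from then on.
- The strip, seen from close up, lay about 1 mm from my first estimate, and I corrected that too.

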